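# Bundle interlocking channels in the cam vice

## Robot

A 6-joint arm with a two-finger parallel gripper is mounted at the origin on the work surface. World frame = base frame: x ahead of the robot, y to its left, z up, the work surface at z = 0. Lengths are in m, angles in rad, forces in N, time in s.
With the tool pointing down it reaches from about 0.275 to 0.725 m from the base axis. Payload 15.9 kg.
Tool frame: the origin (TCP) lies at the very end of the fingers, on their centre line; the grasp point (between the pads) lies behind it (arm.pinch_z is the z of the grasp point in the tool frame, in m); z points along the fingers, y is the direction in which the jaws open and shut (so a half turn about z gives the same grasp; the last joint's range is limited). The gripper opens to 85 mm and grips with 20 to 120 N. Pads are 22 mm wide; open, the fingers measure 114 mm over their backs; the gripper's body (76 mm by 85 mm) begins 54 mm behind the grasp point. The pads swing forward as they close: fully open they stand 13 mm farther back than shut.
Start: joints at [-1.287, 0.213, -0.034, 1.323, 0, 1.571], TCP at [0.14, -0.48, 0.193] pointing down, gripper open.
Joint ranges: [-2.98, 2.98], [-0.74, 1.72], [-1.14, 1.35], [-2.1, 2.04], [-1.57, 1.44], [-3.14, 3.14]. Speed limits (rad/s): [1.89, 1.89, 2.39, 2.57, 3.14, 3.14].

## Interface

Orientations are given as [roll, pitch, yaw] about the fixed x, y, z axes, in that order (R = Rz(yaw) Ry(pitch) Rx(roll)).
In Python, from station import arm gives the robot as it stands.
- The arm moves only by the tool move_arm, never from a script. Its argument "commands" is a list that holds one entry, the list of rows, each a list of 7 numbers: the shift along the tool's x, y, z in cm, then the turn, a rotation vector about the tool's x, y, z in degrees, then the opening, from 0 (shut) to 1 (fully open). A call has 1 to 20 rows; each row is the pose to reach, as a shift and turn from the pose commanded when the call began, along the tool's axes at that moment; what a row does not reach only later rows make up. A row lasts 1/8 s, in which the tool goes at most 62.5 mm and 10.7 degrees, less where a joint would pass 70% of its speed; a pose out of reach is approached as far as the arm can. A call with a gripper value outside its range is refused whole. The fingers move at their own pace and stop on an object; the grip force is fixed at half the most. Time passes only in rows, so rows that repeat a pose let the fingers close. It gives the time, the measured TCP pose, the force and the opening at its end, in the units of the state.
- arm.sense(): the state, without advancing time (a new reading comes with each control period).
- arm.grab_frame(name): name is "side" or "top"; returns a dict with "pixels" (384x512x3 uint8, red, green, blue), "mtx" (3x3 intrinsics, pixels), "R" (3x3) and "t" (3): a world point X has camera coordinates R X + t. Camera axes: x right, y down, z forward; pixel columns grow to the right and rows downward; lengths in m; the calibration is good to about 2 mm. A picture is of the moment at which its call begins. There is no depth.
- arm.hand_in(): hands the job in, once; it reports no verdict.
The state is a dict: "clock": time; "joint_positions": joint angles; "qvel": joint speeds; "effort": joint torques, N m; "ee_pos": TCP position; "tool_rot": TCP orientation; "contact_force": force on the tool from outside, world axes, zero at the start; "wrist_torque": the same for the moment, N m; "gripper_width": finger opening in m.
Only numpy, scipy, OpenCV 4.12 (cv2) and the standard library are available. Lean on these libraries where they do the work, as an engineer would, in place of code of your own. Each camera call takes 0.05 s, during which the arm holds its last target. There are 200 camera calls.

## Task

Make up a bundle of the short aluminium channels in the cam vice for grinding: swing the cam lever fully open, lay the three open-up channels side by side on the bed next to the fixed one, and hook every open-down channel over a joint between two neighbours so that the flanges interlock, one to a joint (any joint), all fully seated with ends in line with the fixed channel. Only then turn the lever to close up the row, just until the pad's spring is pressed in about half way and all gaps are gone; the pad must never be driven to its stop. Leave the other things on the bench alone.

Things in the scene. Friction and masses are not known exactly. Their poses are not given: they have to be found in the camera images.
- up1: Loose aluminium channel lying OPEN UP: 60 mm long (its x), 26 mm wide (y), 26 mm high; web 5 mm thick at the bottom, two flanges 4 mm thick along its long sides, 18 mm between them, ends open. About 50 g. Origin: centre of its underside. Best gripped over its 60 mm length, pads on the two end faces, clear of its neighbours in the row.
- up2: Loose aluminium channel lying OPEN UP: 60 mm long (its x), 26 mm wide (y), 26 mm high; web 5 mm thick at the bottom, two flanges 4 mm thick along its long sides, 18 mm between them, ends open. About 50 g. Origin: centre of its underside. Best gripped over its 60 mm length, pads on the two end faces, clear of its neighbours in the row.
- up3: Loose aluminium channel lying OPEN UP: 60 mm long (its x), 26 mm wide (y), 26 mm high; web 5 mm thick at the bottom, two flanges 4 mm thick along its long sides, 18 mm between them, ends open. About 50 g. Origin: centre of its underside. Best gripped over its 60 mm length, pads on the two end faces, clear of its neighbours in the row.
- down1: Loose aluminium channel of the same section lying OPEN DOWN: 60 mm long (x), 26 mm wide (y), 26 mm high; web 5 mm thick on top, two 4 mm flanges pointing down, 18 mm between them. About 50 g. Origin: centre of its underside (at the flange tips), z up. Seated over a joint its flange tips stand on the webs of the two open-up channels, so its origin is 5 mm above theirs. May be absent (None).
- down2: Loose aluminium channel of the same section lying OPEN DOWN: 60 mm long (x), 26 mm wide (y), 26 mm high; web 5 mm thick on top, two 4 mm flanges pointing down, 18 mm between them. About 50 g. Origin: centre of its underside (at the flange tips), z up. Seated over a joint its flange tips stand on the webs of the two open-up channels, so its origin is 5 mm above theirs. May be absent (None).
- down3: Loose aluminium channel of the same section lying OPEN DOWN: 60 mm long (x), 26 mm wide (y), 26 mm high; web 5 mm thick on top, two 4 mm flanges pointing down, 18 mm between them. About 50 g. Origin: centre of its underside (at the flange tips), z up. Seated over a joint its flange tips stand on the webs of the two open-up channels, so its origin is 5 mm above theirs. May be absent (None).
- stop_ref (a point): Fixed dark steel channel, open up, same section as the loose ones, bolted on the vice's bed: centre of its underside, level with the bed's top. Axes are the vice's: x across the bed (along the channels), y along the bed from the fixed channel to the cam, z up. In a tight row the open-up channels are centred at y = 26, 52 and 78 mm from here; the joints lie at y = 13, 39 and 65 mm.
- pad_face (a point): Centre of the front face of the sprung pad, which looks towards the fixed channel. With the lever open there are 11 to 17 mm to spare between a tight row and this face.
- vice: Green cam vice fixed to the bench, origin at bench height, y along its bed. The bed is a bar 46 mm wide with its top 12 mm above the bench and no side walls: channels lie across it and overhang it by 7 mm at each end, so fingers can pass beside it.
- cam_axis (a point): Vertical axis of the cam, on the vice's centre line, at the top of the lever arm (46 mm above the bench). Axes as the vice's.
- knob (a point): Centre of the top of the lever's knob: an upright black cylinder, diameter 18 mm, from 46 to 78 mm above the bench, 70 mm from the cam axis.
- cam (a joint): Angle of the cam lever, 0 (fully open) to 2.2 rad (tightening), growing anticlockwise seen from above. In the vice's frame the arm points from the cam axis in the direction 0.47 rad + this angle, anticlockwise from the vice's x. It stays where left (about 6 N at the knob to move it). It carries the pad towards the fixed channel by 11.5 mm per rad.
- pad (a joint): How far the black sprung pad (46 mm wide, 2 to 26 mm above the bed) is pressed back towards its steel carrier by the row: 0 when nothing touches it, 0.005 half way, 0.010 at its stop. 2 N/mm. The gap between pad and carrier is 18 mm when free, 8 mm at the stop.
- glue: White glue bottle with a blue cap, 60 mm diameter, 150 mm high, a bystander. Origin: centre of underside.
- tin: Jar, 70 mm diameter, 70 mm high, a bystander. Origin: centre of underside.
- hammer: Hammer lying on the bench, a bystander.
Not all that is in view belongs to the job. What is shaped like the up2 but blue or orange is not meant. What is shaped like the down3 but brown is not meant.

How it is judged:
On the way, in this order (a step that is already met when the one before it is completed fails the run):
1. the cam lever is swung open (within 0.3 rad of fully open) (value of joint cam below 0.3 rad), for 0.2 s.
2. with the lever still open, the open-up channels lie on the bed beside the fixed one and every open-down channel is seated over a joint, flat, ends within 7 mm of line (x of up1 in the frame of stop_ref between -0.007 and 0.007 m and z of up1 in the frame of stop_ref between -0.002 and 0.002 m and angle between each of up1, up2, up3, down1, down2, down3's own z axis and vertical below 0.06 rad and angle between the x axis of each of up1, up2, up3, down1, down2, down3 and the x axis of stop_ref, either way round below 0.12 rad and y of up1 in the frame of stop_ref between 0.022 and 0.101 m and x of up2 in the frame of stop_ref between -0.007 and 0.007 m and z of up2 in the frame of stop_ref between -0.002 and 0.002 m and y of up2 in the frame of stop_ref between 0.022 and 0.101 m and x of up3 in the frame of stop_ref between -0.007 and 0.007 m and z of up3 in the frame of stop_ref between -0.002 and 0.002 m and y of up3 in the frame of stop_ref between 0.022 and 0.101 m and x of down1 in the frame of stop_ref between -0.007 and 0.007 m and z of down1 in the frame of stop_ref between 0.003 and 0.007 m and y of down1 in the frame of stop_ref between 0.005 and 0.085 m and x of down2 in the frame of stop_ref between -0.007 and 0.007 m and z of down2 in the frame of stop_ref between 0.003 and 0.007 m and y of down2 in the frame of stop_ref between 0.005 and 0.085 m and x of down3 in the frame of stop_ref between -0.007 and 0.007 m and z of down3 in the frame of stop_ref between 0.003 and 0.007 m and y of down3 in the frame of stop_ref between 0.005 and 0.085 m and value of joint cam below 0.5 rad), for 0.2 s.
At the end, for the whole second after the job is handed in: Open-up channels in a tight row on the bed by the fixed one (each within 2.5 mm); each open-down one seated over a joint (within 5.5 mm; 5 +/- 2 mm above the bed); all flat, at rest, ends within 7 mm of line, square within 0.12 rad; pad pressed in 2 to 8 mm (x of up1 in the frame of stop_ref between -0.007 and 0.007 m and z of up1 in the frame of stop_ref between -0.002 and 0.002 m and angle between each of up1, up2, up3, down1, down2, down3's own z axis and vertical below 0.06 rad and angle between the x axis of each of up1, up2, up3, down1, down2, down3 and the x axis of stop_ref, either way round below 0.12 rad and (y of up1 in the frame of stop_ref between 0.0235 and 0.0285 m or y of up1 in the frame of stop_ref between 0.0495 and 0.0545 m or y of up1 in the frame of stop_ref between 0.0755 and 0.0805 m) and linear speed of each of up1, up2, up3, down1, down2, down3 below 0.02 m/s and x of up2 in the frame of stop_ref between -0.007 and 0.007 m and z of up2 in the frame of stop_ref between -0.002 and 0.002 m and (y of up2 in the frame of stop_ref between 0.0235 and 0.0285 m or y of up2 in the frame of stop_ref between 0.0495 and 0.0545 m or y of up2 in the frame of stop_ref between 0.0755 and 0.0805 m) and x of up3 in the frame of stop_ref between -0.007 and 0.007 m and z of up3 in the frame of stop_ref between -0.002 and 0.002 m and (y of up3 in the frame of stop_ref between 0.0235 and 0.0285 m or y of up3 in the frame of stop_ref between 0.0495 and 0.0545 m or y of up3 in the frame of stop_ref between 0.0755 and 0.0805 m) and x of down1 in the frame of stop_ref between -0.007 and 0.007 m and z of down1 in the frame of stop_ref between 0.003 and 0.007 m and (y of down1 in the frame of stop_ref between 0.0075 and 0.0185 m or y of down1 in the frame of stop_ref between 0.0335 and 0.0445 m or y of down1 in the frame of stop_ref between 0.0595 and 0.0705 m) and x of down2 in the frame of stop_ref between -0.007 and 0.007 m and z of down2 in the frame of stop_ref between 0.003 and 0.007 m and (y of down2 in the frame of stop_ref between 0.0075 and 0.0185 m or y of down2 in the frame of stop_ref between 0.0335 and 0.0445 m or y of down2 in the frame of stop_ref between 0.0595 and 0.0705 m) and x of down3 in the frame of stop_ref between -0.007 and 0.007 m and z of down3 in the frame of stop_ref between 0.003 and 0.007 m and (y of down3 in the frame of stop_ref between 0.0075 and 0.0185 m or y of down3 in the frame of stop_ref between 0.0335 and 0.0445 m or y of down3 in the frame of stop_ref between 0.0595 and 0.0705 m) and value of joint pad between 0.002 and 0.008 m); the robot touches nothing.
It fails at once if the pad is driven to its stop (pressed in more than 9.5 mm) (value of joint pad above 0.0095 m).
It fails at once if the glue is moved more than 40 mm (distance of glue from where it was at the start of the episode above 0.04 m).
It fails at once if the tin is moved more than 40 mm (distance of tin from where it was at the start of the episode above 0.04 m).
It fails at once if the hammer is moved more than 40 mm (distance of hammer from where it was at the start of the episode above 0.04 m).
Of down1, down2, down3 only 1 to 3 are there at a start; the rules pass over those that are not, and their reading is None.
At some moment in a run one of up1, up2, up3, down1, down2, down3 may be knocked a few centimetres aside while the robot is not near it.
It also fails if it takes over 210 s, if anything falls off the work surface, if the arm or the gripper's body presses on something with over 40 N, if the wrist force passes 120 N, or if a joint passes its speed limit or range.

## Working session

There is one attempt and no reset: what is moved stays moved. The work goes in short steps, Python scripts to look and compute and a tool call to move; the robot and the scene stay as the last step left them, time stands still between calls to the robot, and variables do not carry over. Pictures are saved under pics/ and viewed, about 12 in all and at most 16, crops included, and the job is handed in when it is done.

Besides the shell and the picture viewer there is one more tool, called after ">>>" by a JSON object that holds its "name" and its "arguments", one argument or row to a line. move_arm: Moves the arm, as the interface text tells. Its arguments: {"type":"object","properties":{"commands":{"type":"array"}},"required":["commands"]}

```bash
mkdir -p pics; ls
python3 - <<'E'
from station import arm
import cv2
print(arm.sense(), arm.pinch_z)
for n in ("top","side"):
    f=arm.grab_frame(n); cv2.imwrite(f"pics/{n}0.png",cv2.resize(f["pixels"][:,:,::-1],(800,600),interpolation=cv2.INTER_CUBIC))
    print(n,f["mtx"],f["R"],f["t"])
E
```

```text
pics
{'clock': 0.0, 'joint_positions': array([-1.28700229e+00,  2.13387561e-01, -3.50606605e-02,  1.32346377e+00,
       -2.70577117e-05,  1.57076179e+00]), 'qvel': array([-0.00030267, -0.00164594,  0.00098502,  0.00026063,  0.00018406,
        0.00048155]), 'effort': array([-2.56537642e-03, -6.86160064e+01,  4.87121594e+01,  1.76832348e-02,
       -6.03363128e-05, -6.84638326e-05]), 'ee_pos': array([ 0.13988731, -0.479648  ,  0.19199986]), 'tool_rot': array([-3.14047699e+00,  2.70191678e-05,  2.83828604e-01]), 'contact_force': array([-0.04789065,  1.05916399, -0.05578143]), 'wrist_torque': array([ 0.07032314,  0.02797993, -0.00959379]), 'gripper_width': 0.08549317420986602} -0.0187
top [[388.37505882   0.         256.30575086]
 [  0.         388.37505882 190.59687633]
 [  0.           0.           1.        ]] [[ 0.01419473 -0.9997402  -0.0178339 ]
 [-0.99746117 -0.0129131  -0.07003192]
 [ 0.06978344  0.01878271 -0.99738532]] [-0.07750531  0.51155751  1.02441414]
side [[430.08722895   0.         260.06031755]
 [  0.         430.08722895 188.49765342]
 [  0.           0.           1.        ]] [[ 0.99551553 -0.0937772   0.01243655]
 [-0.05786027 -0.7076223  -0.70421792]
 [ 0.07483997  0.70034029 -0.70987496]] [-0.53743681  0.031702    1.18424336]
```

View pics/top0.png

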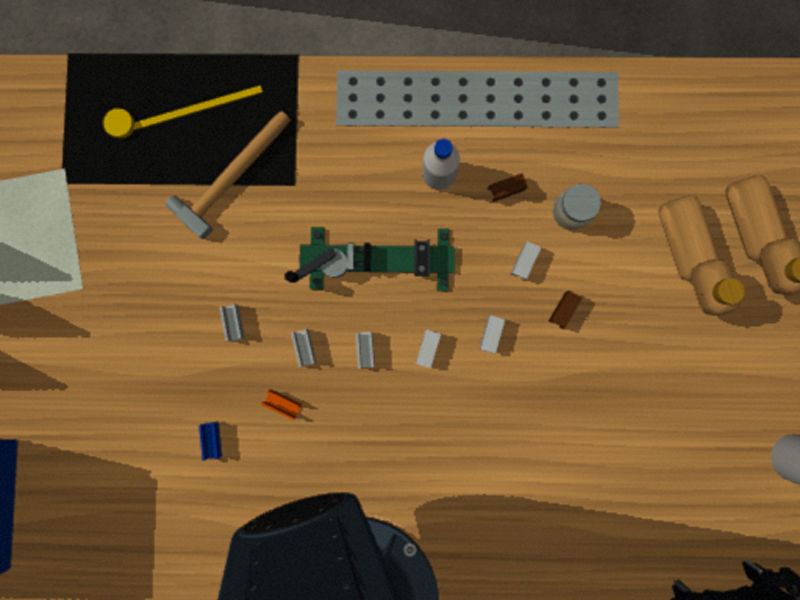

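View pics/side0.png

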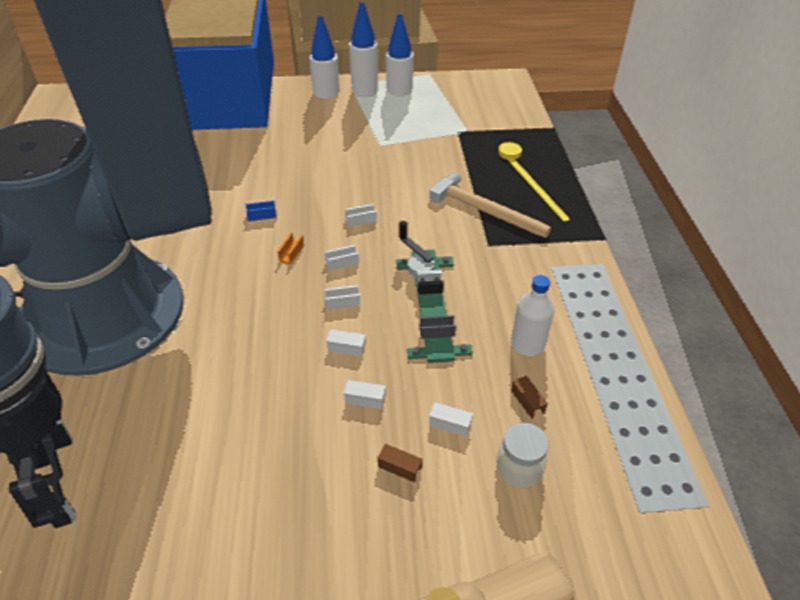

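Candidates in the top view (800x600 pixels):
- **Open-up, bare aluminium:** (232,323), (304,348), (365,350). The blue one at (210,440) and the orange one at (283,403) are decoys.
- **Open-down, white metal:** (429,349), (493,334), (526,260). The brown ones at (566,309) and (507,187) are decoys.

The fixed channel is at (422,258), the cam at (335,262) and the knob at (292,276). The next step is one enlarged crop to confirm this.

```bash
cat > h.py <<'E'
from station import arm
import cv2, numpy as np
def grab(n): return arm.grab_frame(n)
def save(f,name,box,s):
    u0,v0,u1,v1=box
    cv2.imwrite(f"pics/{name}.png",cv2.resize(f["pixels"][v0:v1,u0:u1,::-1],None,fx=s,fy=s,interpolation=cv2.INTER_CUBIC))
def cast(f,uv,z):
    uv=np.atleast_2d(np.asarray(uv,float)); z=np.broadcast_to(z,len(uv))
    d=np.c_[uv,np.ones(len(uv))]@np.linalg.inv(f["mtx"]).T@f["R"]; c=-f["R"].T@f["t"]
    return c+d*((z-c[2])/d[:,2])[:,None]
def proj(f,X):
    p=(np.atleast_2d(X)@f["R"].T+f["t"])@f["mtx"].T; return p[:,:2]/p[:,2:]
def bright(f,z=.026,smin=60,thr=105,sat=45):
    "grey bright blobs: centre/long-axis angle of min-area rect cast to height z"
    hsv=cv2.cvtColor(f["pixels"],cv2.COLOR_RGB2HSV)
    m=((hsv[...,1]<sat)&(hsv[...,2]>thr)).astype(np.uint8)
    m=cv2.morphologyEx(m,cv2.MORPH_CLOSE,np.ones((3,3)))
    out=[]
    for c in cv2.findContours(m,cv2.RETR_EXTERNAL,cv2.CHAIN_APPROX_NONE)[0]:
        if not smin<cv2.contourArea(c)<400: continue
        b=cv2.boxPoints(cv2.minAreaRect(c)); w=cast(f,b,z)[:,:2]; ctr=w.mean(0)
        e1,e2=w[1]-w[0],w[2]-w[1]; L=e1 if np.hypot(*e1)>np.hypot(*e2) else e2
        a=np.degrees(np.arctan2(L[1],L[0])); a=(a+90)%180-90
        out.append((b.mean(0).round(1),ctr.round(4),round(a,1),sorted([round(np.hypot(*e1),4),round(np.hypot(*e2),4)])))
    return out
E
python3 - <<'E'
from h import *
f=grab("top"); save(f,"crop1",(130,135,370,275),3.3)
for o in bright(f): print(*o)
E
```

```text
[502.5 292. ] [ 0.2577 -0.7104] -1.6 [np.float64(0.0435), np.float64(0.0611)]
[233.  223.5] [ 0.4239 -0.0103] 1.0 [np.float64(0.0265), np.float64(0.0554)]
[273.8 222.8] [ 0.4273 -0.118 ] -16.5 [np.float64(0.0256), np.float64(0.0591)]
[193.3 222.4] [0.4254 0.0952] 14.7 [np.float64(0.0248), np.float64(0.0566)]
[314.5 213.6] [ 0.4531 -0.2253] -14.9 [np.float64(0.0282), np.float64(0.0589)]
[219.7 168. ] [0.5714 0.0281] -41.4 [np.float64(0.0322), np.float64(0.0664)]
[336.6 166.3] [ 0.5796 -0.2835] -26.2 [np.float64(0.0272), np.float64(0.0601)]
[118.5 137.6] [0.6508 0.3038] 48.9 [np.float64(0.0223), np.float64(0.0828)]
[277.  102.5] [ 0.7512 -0.1232] 0.7 [np.float64(0.0324), np.float64(0.0633)]
```

View pics/crop1.png

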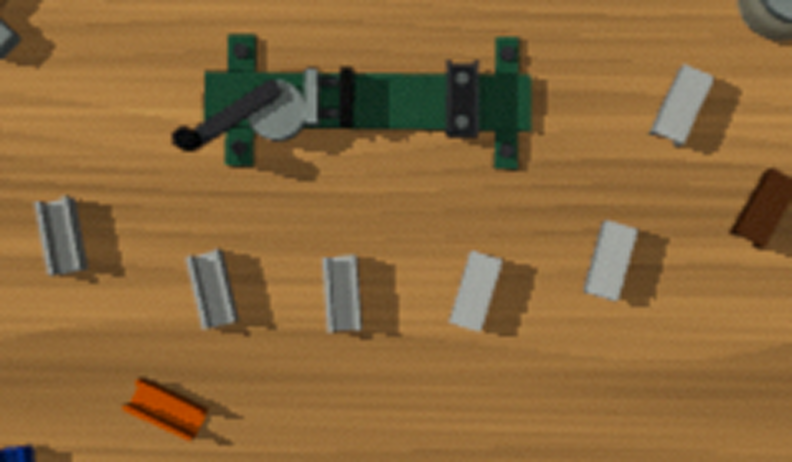

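The crop confirms it: three bare open-up channels are on the left at crop (60,237), (212,290) and (343,294), and three plain-topped aluminium ones on the right at (475,291), (611,260) and (683,105). The fixed channel is at (462,98) and the knob at (187,138). Next I'll measure the vice.

Run:
```python
from h import *
f=grab("top"); s=grab("side")
hsv=cv2.cvtColor(f["pixels"],cv2.COLOR_RGB2HSV)
H,S,V=[hsv[...,i].astype(int) for i in range(3)]
g=((H>60)&(H<95)&(S>90)); 
# bed edges: rows of green per column between pad & fixed
us=np.arange(235,264); 
e=np.array([(u,np.where(g[150:190,u])[0].min()+150,np.where(g[150:190,u])[0].max()+150) for u in us])
c=cast(f,np.c_[e[:,0],(e[:,1]+e[:,2])/2],.012)
p=np.polyfit(c[:,1],c[:,0],1); print("bed centre line x = %.4f + %.4f*y"%(p[1],p[0]), "width",cast(f,np.c_[e[:1,0],e[:1,1]-.5],.012)[0,0]-cast(f,np.c_[e[:1,0],e[:1,2]+.5],.012)[0,0])
# fixed channel: dark unsat blob
m=((V<75)&(S<110)&~g).astype(np.uint8)
n,l,st,ce=cv2.connectedComponentsWithStats(m[140:200,170:300])
for i in range(1,n):
    if st[i,4]>25: print(st[i]+[170,140,0,0,0],ce[i]+[170,140])
# rows of values through the fixed channel
for v in (158,165,172): print(v,[tuple(f["pixels"][v,u]) for u in range(262,284)] if v==165 else V[v,262:284])
print("knob",cast(f,[186.7,176.8],.078))
save(s,"side1",(200,130,330,260),4.6); save(f,"crop2",(170,140,300,200),6)
L=[(148.3,207)]; print(cast(f,L,.026)); print(V[207,138:165],S[207,138:165])
```

```text
Traceback (most recent call last):
ValueError: zero-size array to reduction operation minimum which has no identity
```

Run:
```python
from h import *
f=grab("top"); s=grab("side")
hsv=cv2.cvtColor(f["pixels"],cv2.COLOR_RGB2HSV)
H,S,V=[hsv[...,i].astype(int) for i in range(3)]
P=f["pixels"].astype(int); g=(P[...,1]>P[...,0]*1.2)&(P[...,1]>30)
us=np.arange(240,263)
e=np.array([(u,np.where(g[150:190,u])[0].min()+150,np.where(g[150:190,u])[0].max()+150) for u in us if g[150:190,u].any()])
c=cast(f,np.c_[e[:,0],(e[:,1]+e[:,2])/2],.012)
p=np.polyfit(c[:,1],c[:,0],1); print("bed centre line x = %.4f + %.4f*y"%(p[1],p[0]),e[::5])
m=((V<75)&(S<110)&~g).astype(np.uint8)
n,l,st,ce=cv2.connectedComponentsWithStats(m[140:200,170:300])
for i in range(1,n):
    if st[i,4]>25: print(st[i]+[170,140,0,0,0],ce[i]+[170,140])
for v in (158,165,172): print(v,V[v,262:284],g[v,262:284].astype(int))
print("knob",cast(f,[186.7,176.8],.078))
save(s,"side1",(200,130,330,260),4.6); save(f,"crop2",(170,140,300,200),6)
print(cast(f,[148.3,207],.026)); print(V[207,138:165],S[207,138:165])
```

```text
bed centre line x = 0.5824 + 0.0156*y [[240 158 173]
 [245 157 173]
 [250 157 173]
 [255 158 173]
 [260 158 173]]
[264 154  15  23 193] [270.12953368 165.30051813]
[226 156  15  18  93] [232.91397849 162.88172043]
[183 160  33  20 202] [199.92079208 169.43069307]
[213 167  19  11  32] [224.25    171.34375]
158 [69 69 69 53 40 34 60 86 87 72 38 32 43 40 42 46 47 47 45 45 46 45] [1 1 1 1 0 0 0 0 0 0 0 0 0 1 1 1 1 1 1 1 1 1]
165 [69 70 66 48 42 31 27 26 30 28 28 30 44 44 42 46 46 46 47 46 47 47] [1 1 1 1 0 0 0 0 0 0 0 0 0 1 1 1 1 1 1 1 1 1]
172 [69 67 64 49 38 35 64 85 86 67 32 32 43 42 43 48 43 45 48 44 48 45] [1 1 1 1 0 0 0 0 0 0 0 0 0 1 1 1 1 1 1 1 1 1]
knob [[0.5411456 0.1055917 0.078    ]]
[[0.46440842 0.21649721 0.026     ]]
[164 165 165 163 158 140  77  59  82  98 101  99 114 146 104  55  62  95
 101 102 100 103 100 101  98 100 102] [155 156 158 139  66   9   3   9  16   8  15   8  16   9  12   5  62 137
 167 153 163 156 163 162 159 158 160]
```

View pics/crop2.png

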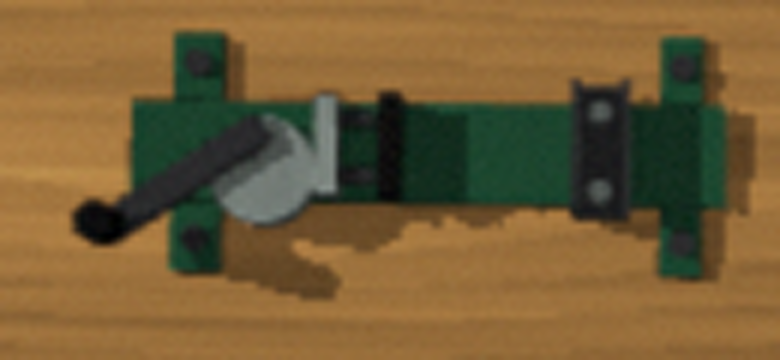

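```bash
cat >> h.py <<'E'
def delta(x,y,z,yawdeg,pose=None):
    "tool-axis shift in cm and turn about tool z in deg, from current pose (tool down)"
    if pose is None:
        s=arm.sense(); pose=[*s["ee_pos"],np.degrees(s["tool_rot"][2])]
    w=np.radians(pose[3]); dx,dy,dz=x-pose[0],y-pose[1],z-pose[2]
    return [round(100*v,2) for v in (dx*np.cos(w)+dy*np.sin(w),dx*np.sin(w)-dy*np.cos(w),-dz)]+[round(-(yawdeg-pose[3]),1)]
E
python3 - <<'E'
from h import *
f=grab("top"); print("fixed",cast(f,[270.1,164.9],.038))
a=np.array([.583,.0496])
print(delta(.541,.1056,.16,127))
p=[.541,.1056,.06,127]
for ph in range(127,20,-10):
    r=np.radians(ph); print(ph,delta(a[0]+.07*np.cos(r),a[1]+.07*np.sin(r),.06,ph,p))
E
```

```text
fixed [[ 0.57955801 -0.10638831  0.038     ]]
[np.float64(54.89), np.float64(-44.98), np.float64(3.25), np.float64(-110.7)]
127 [np.float64(0.0), np.float64(-0.02), -0.0, 0]
117 [np.float64(-0.11), np.float64(1.2), -0.0, 10]
107 [np.float64(-0.42), np.float64(2.38), -0.0, 20]
97 [np.float64(-0.94), np.float64(3.48), -0.0, 30]
87 [np.float64(-1.64), np.float64(4.48), -0.0, 40]
77 [np.float64(-2.5), np.float64(5.35), -0.0, 50]
67 [np.float64(-3.5), np.float64(6.05), -0.0, 60]
57 [np.float64(-4.61), np.float64(6.56), -0.0, 70]
47 [np.float64(-5.78), np.float64(6.88), -0.0, 80]
37 [np.float64(-7.0), np.float64(6.98), -0.0, 90]
27 [np.float64(-8.22), np.float64(6.88), -0.0, 100]
```

>>> {"name": "move_arm", "arguments": {
  "commands": [
    [[54.9,-45,0,0,0,-110.7,0.4],[54.9,-45,0,0,0,-110.7,0.4],[54.9,-45,0,0,0,-110.7,0.4],[54.9,-45,0,0,0,-110.7,0.4],[54.9,-45,0,0,0,-110.7,0.4],[54.9,-45,0,0,0,-110.7,0.4],[54.9,-45,0,0,0,-110.7,0.4],[54.9,-45,0,0,0,-110.7,0.4],[54.9,-45,0,0,0,-110.7,0.4],[54.9,-45,0,0,0,-110.7,0.4],[54.9,-45,0,0,0,-110.7,0.4],[54.9,-45,0,0,0,-110.7,0.4],[54.9,-45,3,0,0,-110.7,0.4],[54.9,-45,6,0,0,-110.7,0.4],[54.9,-45,8,0,0,-110.7,0.4],[54.9,-45,8,0,0,-110.7,0.4]]
  ]
}}

```text
clock: 2.4
ee_pos: [0.54, 0.1055, 0.1114]
tool_rot: [-3.139, -0.001, 2.216]
contact_force: [0.2, -0.5, 0.5]
gripper_width: 0.0341
```

Run:
```python
from h import *
f=grab("top");s=grab("side")
st=arm.sense(); print(st["ee_pos"],np.degrees(st["tool_rot"]),st["gripper_width"],st["clock"])
a=cv2.resize(f["pixels"][130:210,150:250,::-1],None,fx=4,fy=4,interpolation=2)
b=cv2.resize(s["pixels"][100:180,220:320,::-1],None,fx=4,fy=4,interpolation=2)
cv2.imwrite("pics/l1.png",np.hstack([a,b]))
print(proj(f,st["ee_pos"]),proj(s,st["ee_pos"]), proj(s,[.541,.1056,.078]))
```

```text
[0.54130118 0.10577871 0.11325559] [1.79973016e+02 1.22899298e-02 1.26959078e+02] 0.03403162688042397 2.5
[[183.79579947 175.21775364]] [[257.5632467  134.05864788]] [[257.36362555 143.78611782]]
```

View pics/l1.png

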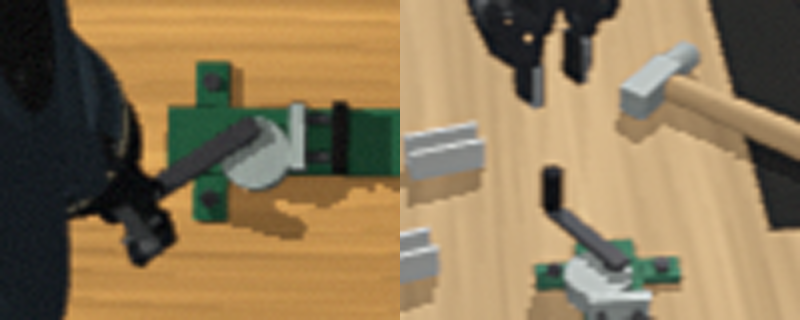

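Run:
```python
from h import *
f=grab("top");s=grab("side")
st=arm.sense(); print(st["ee_pos"],st["clock"])
def mk(F,box,pts):
    im=F["pixels"].copy(); im=cv2.resize(im[box[1]:box[3],box[0]:box[2],::-1],None,fx=5,fy=5,interpolation=2)
    for X,c in pts:
        u=(proj(F,X)[0]-box[:2]+.5)*5; cv2.drawMarker(im,tuple(int(k) for k in u),c,cv2.MARKER_CROSS,14,1)
    return im
p=st["ee_pos"]; yd=np.array([np.sin(2.216),-np.cos(2.216),0])
pts=[(p,(0,0,255)),(p+.017*yd,(0,255,0)),(p-.017*yd,(255,255,0)),(np.array([.541,.1056,.078]),(255,0,255))]
cv2.imwrite("pics/l2.png",np.hstack([mk(f,(150,130,230,220),pts),mk(s,(220,80,300,170),pts)]))
```

```text
[0.54165611 0.10584835 0.11360294] 2.6
```

View pics/l2.png

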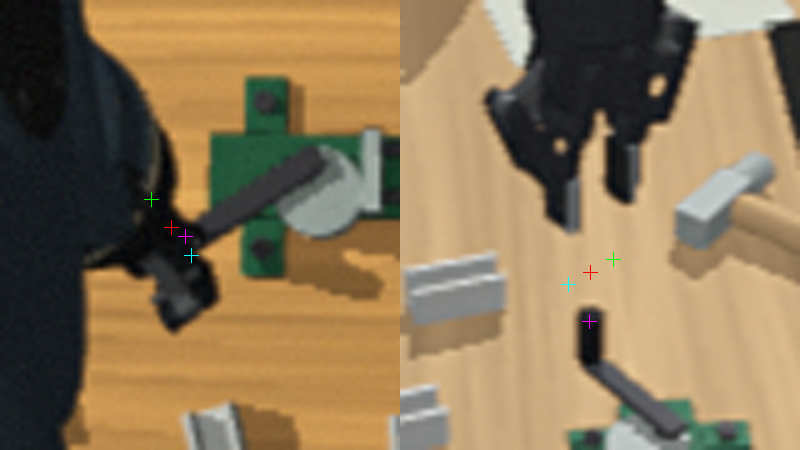

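Both views place the visible fingertips higher than the reported TCP: about side (595,215), against a projected (590,272). I'll descend and close on the knob to see what is really there.

>>> {"name": "move_arm", "arguments": {
  "commands": [
    [[0,0,2,0,0,0,0.4],[0,0,4,0,0,0,0.4],[0,0,5.5,0,0,0,0.4],[0,0,5.5,0,0,0,0.4],[0,0,5.5,0,0,0,0.1],[0,0,5.5,0,0,0,0.1],[0,0,5.5,0,0,0,0.1],[0,0,5.5,0,0,0,0.1]]
  ]
}}

```text
clock: 3.6
ee_pos: [0.5412, 0.1057, 0.0577]
tool_rot: [3.141, 0.0, 2.216]
contact_force: [0.1, 0.1, 0.1]
gripper_width: 0.0084
```

Run:
```python
from h import *
f=grab("top");s=grab("side")
st=arm.sense(); print(st["ee_pos"],st["clock"],st["contact_force"],st["gripper_width"])
def mk(F,box,pts):
    im=F["pixels"].copy(); im=cv2.resize(im[box[1]:box[3],box[0]:box[2],::-1],None,fx=5,fy=5,interpolation=2)
    for X,c in pts:
        u=(proj(F,X)[0]-box[:2]+.5)*5; cv2.drawMarker(im,tuple(int(k) for k in u),c,cv2.MARKER_CROSS,14,1)
    return im
p=st["ee_pos"]
cv2.imwrite("pics/l3.png",mk(s,(200,80,320,180),[(p,(0,0,255))]))
```

```text
[0.54107572 0.10574361 0.05759508] 3.7 [0.28626129 0.1220223  0.32457375] 0.009193559846370098
```

View pics/l3.png

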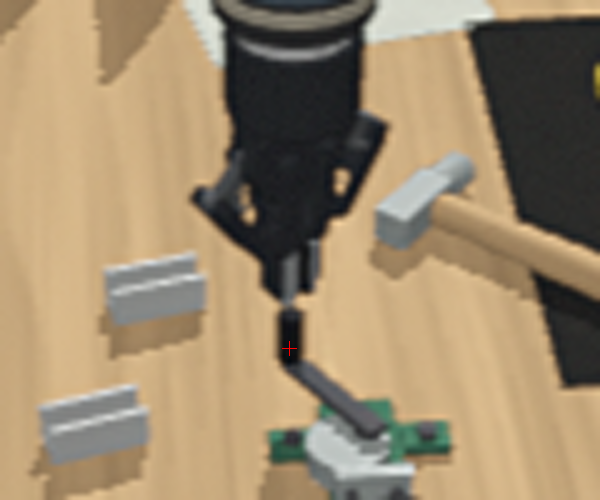

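The fingertips at (288,303) sit above the knob, while the reported TCP projects to (289,348). So the real tips are roughly 3 cm higher than reported, straight up. I'll open, go lower and close to confirm.

>>> {"name": "move_arm", "arguments": {
  "commands": [
    [[0,0,0,0,0,0,0.45],[0,0,0,0,0,0,0.45],[0,0,0,0,0,0,0.45],[0,0,1,0,0,0,0.45],[0,0,2,0,0,0,0.45],[0,0,3,0,0,0,0.45],[0,0,3.3,0,0,0,0.45],[0,0,3.3,0,0,0,0.1],[0,0,3.3,0,0,0,0.1],[0,0,3.3,0,0,0,0.1],[0,0,3.3,0,0,0,0.1]]
  ]
}}

```text
clock: 5.08
ee_pos: [0.5413, 0.1062, 0.0248]
tool_rot: [3.141, -0.0, 2.216]
contact_force: [1.4, 5.5, -1.7]
gripper_width: 0.0153
```

Run:
```python
from h import *
s=grab("side");f=grab("top")
st=arm.sense(); print(st["ee_pos"],st["clock"],st["contact_force"],st["gripper_width"])
a=cv2.resize(s["pixels"][80:170,210:310,::-1],None,fx=4,fy=4,interpolation=2)
b=cv2.resize(f["pixels"][130:220,150:250,::-1],None,fx=4,fy=4,interpolation=2)
cv2.imwrite("pics/l4.png",np.hstack([a,b]))
```

```text
[0.541344   0.10618438 0.02480277] 5.175 [ 1.05095517  5.04421868 -1.53476137] 0.015196963583058281
```

>>> {"name": "move_arm", "arguments": {
  "commands": [
    [[0,0,0,0,0,0,0.3],[0,0,0,0,0,0,0.3],[-0.1,1.2,0,0,0,10,0.3],[-0.4,2.4,0,0,0,20,0.3],[-0.9,3.5,0,0,0,30,0.3],[-1.6,4.5,0,0,0,40,0.3],[-2.5,5.35,0,0,0,50,0.3],[-3.5,6.05,0,0,0,60,0.3],[-4.6,6.55,0,0,0,70,0.3],[-5.8,6.9,0,0,0,80,0.3],[-7,7,0,0,0,90,0.3],[-8.2,6.9,0,0,0,100,0.3],[-8.2,6.9,0,0,0,100,0.3],[-8.2,6.9,0,0,0,100,0.3],[-8.2,6.9,0,0,0,100,0.3]]
  ]
}}

```text
clock: 7.05
ee_pos: [0.6455, 0.0817, 0.0247]
tool_rot: [3.141, -0.0, 0.472]
contact_force: [-0.3, -0.3, -0.4]
gripper_width: 0.0258
```

Run:
```python
from h import *
s=grab("side");f=grab("top")
st=arm.sense(); print(st["ee_pos"],st["clock"],st["contact_force"],st["gripper_width"])
a=cv2.resize(s["pixels"][100:190,210:310,::-1],None,fx=4,fy=4,interpolation=2)
b=cv2.resize(f["pixels"][120:210,150:250,::-1],None,fx=4,fy=4,interpolation=2)
cv2.imwrite("pics/l4.png",np.hstack([a,b]))
```

```text
[0.64550851 0.08178947 0.02464512] 7.15 [ 0.11736435 -0.79309849  0.87882191] 0.025171553319244457
```

View pics/l4.png

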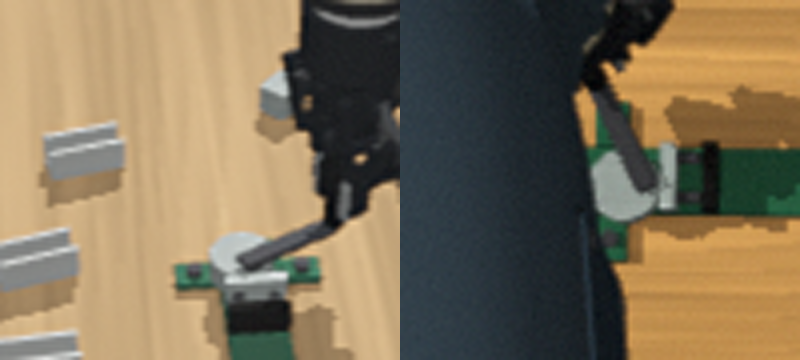

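```bash
cat >> h.py <<'E'
def prof(f,ctr,ang,z,half=.026,along=.015,across=True):
    "saturation & value profile through ctr on plane z; across = perpendicular to the long axis"
    a=np.radians(ang); ax=np.array([np.cos(a),np.sin(a)]); n=np.array([-np.sin(a),np.cos(a)])
    if not across: ax,n=n,ax
    t=np.arange(-half,half+1e-9,.001); w=np.linspace(-along,along,21)
    X=np.array([[*(np.asarray(ctr)+n*i+ax*j),z] for i in t for j in w])
    uv=proj(f,X).astype(np.float32).reshape(len(t),len(w),2)
    im=cv2.cvtColor(cv2.remap(f["pixels"],uv[...,0],uv[...,1],cv2.INTER_LINEAR),cv2.COLOR_RGB2HSV)
    return t,np.median(im[...,1],1).astype(int),np.median(im[...,2],1).astype(int)
E
python3 - <<'E'
from h import *
print(delta(.2,-.42,.15,90))
E
```

```text
[np.float64(-62.48), np.float64(24.48), np.float64(-12.54), np.float64(-63.0)]
```

>>> {"name": "move_arm", "arguments": {
  "commands": [
    [[0,0,-4,0,0,0,0.5],[0,0,-9,0,0,0,0.5],[0,0,-12.5,0,0,0,0.9],[-62.5,24.5,-12.5,0,0,-63,0.9],[-62.5,24.5,-12.5,0,0,-63,0.9],[-62.5,24.5,-12.5,0,0,-63,0.9],[-62.5,24.5,-12.5,0,0,-63,0.9],[-62.5,24.5,-12.5,0,0,-63,0.9],[-62.5,24.5,-12.5,0,0,-63,0.9],[-62.5,24.5,-12.5,0,0,-63,0.9],[-62.5,24.5,-12.5,0,0,-63,0.9],[-62.5,24.5,-12.5,0,0,-63,0.9],[-62.5,24.5,-12.5,0,0,-63,0.9],[-62.5,24.5,-12.5,0,0,-63,0.9],[-62.5,24.5,-12.5,0,0,-63,0.9],[-62.5,24.5,-12.5,0,0,-63,0.9]]
  ]
}}

```text
clock: 9.15
ee_pos: [0.1995, -0.4199, 0.1495]
tool_rot: [3.141, -0.0, 1.569]
contact_force: [-0.5, 0.2, 0.1]
gripper_width: 0.0774
```

Run:
```python
from h import *
f=grab("top");s=grab("side")
for o in bright(f): print(*o)
save(f,"all2",(130,125,360,265),3.4)
def sh(name,c,a,z):
    for ac in (True,False):
        t,S,V=prof(f,c,a,z,half=.026 if ac else .04,along=.015 if ac else .008,across=ac)
        print(name,"across" if ac else "along",t[0]);print(" S",*S);print(" V",*V)
sh("A",(.4239,-.0103),1,.026);sh("B",(.4254,.0952),14.7,.026);sh("C",(.4644,.2198),10,.026)
sh("F",(.5796,-.1064),0,.038)
```

```text
[502.5 293.5] [ 0.2539 -0.7103] -1.6 [np.float64(0.0435), np.float64(0.0636)]
[233.  223.5] [ 0.4239 -0.0103] 1.0 [np.float64(0.0265), np.float64(0.0554)]
[273.8 222.8] [ 0.4272 -0.118 ] -16.0 [np.float64(0.0258), np.float64(0.0591)]
[193.3 222.4] [0.4254 0.0951] 14.7 [np.float64(0.0251), np.float64(0.0566)]
[314.6 213.6] [ 0.4531 -0.2255] -14.9 [np.float64(0.0277), np.float64(0.0589)]
[208.2 165.4] [0.5779 0.0591] -80.5 [np.float64(0.0448), np.float64(0.0598)]
[336.6 166.3] [ 0.5796 -0.2835] -26.2 [np.float64(0.0272), np.float64(0.0601)]
[118.5 137.6] [0.6508 0.3039] 48.9 [np.float64(0.0223), np.float64(0.083)]
[277.  102.5] [ 0.7512 -0.1232] 0.7 [np.float64(0.0324), np.float64(0.0633)]
A across -0.026
 S 160 160 159 160 160 161 160 160 157 147 140 102 55 21 14 11 9 9 9 9 9 9 9 10 10 10 9 10 9 10 10 10 10 10 9 9 10 16 45 73 96 119 140 147 153 156 156 156 156 156 156 156 156
 V 107 107 107 107 107 108 108 108 106 102 99 101 107 112 126 141 142 134 124 118 112 108 107 107 107 107 108 107 107 107 105 104 101 96 91 110 130 145 153 161 164 166 168 167 168 167 168 167 167 168 168 168 168

[... 2721 characters left out ...]
45 45 46 46 46 46 46 46 46 43 41 40 41 42 42 43 42 37 33 31 30 29 29 29 30 30 31 31 30 31 30 30 29 30 30 33 37 40 44 47 52 59 65 66 68 69 69 69 69 69 68 69 69
F along -0.04
 S 158 157 157 157 158 159 158 156 153 141 119 87 51 16 18 17 18 13 17 17 16 15 17 16 16 15 16 14 16 23 17 17 18 18 17 9 16 18 18 17 18 18 18 18 16 9 9 9 17 9 9 14 12 17 17 16 16 16 16 17 18 19 15 17 15 8 16 61 93 111 134 150 157 159 160 160 159 158 157 157 156
 V 151 149 147 144 142 141 131 117 103 80 58 42 37 29 30 31 32 36 39 46 53 61 63 64 63 57 52 45 37 31 30 30 29 29 29 29 30 30 30 29 29 29 29 29 29 29 29 29 29 29 29 31 33 35 44 54 61 62 63 60 55 52 44 36 32 32 34 47 65 83 108 132 148 148 148 150 151 153 157 160 161
```

View pics/all2.png

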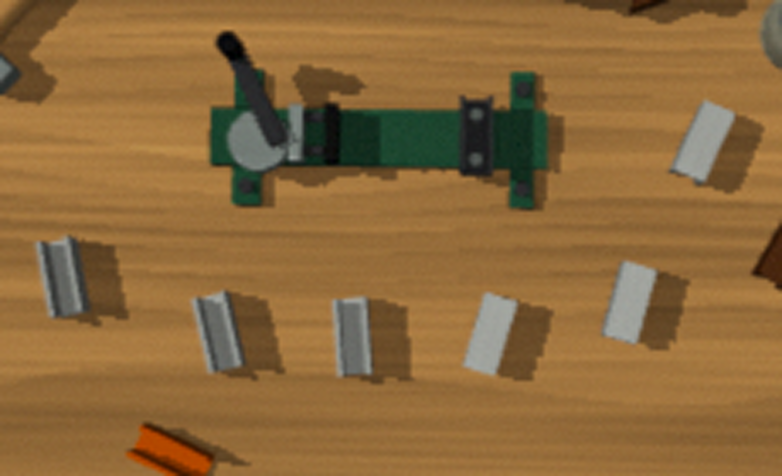

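Picture: the lever is fully open and all six channels are undisturbed at crop (65,277), (218,332), (352,337), (490,333), (631,302) and (703,141). I'll start with the nearest open-up one.

>>> {"name": "move_arm", "arguments": {
  "commands": [
    [[41,22.5,0,0,0,-1,1],[41,22.5,0,0,0,-1,1],[41,22.5,0,0,0,-1,1],[41,22.5,0,0,0,-1,1],[41,22.5,0,0,0,-1,1],[41,22.5,0,0,0,-1,1],[41,22.5,0,0,0,-1,1],[41,22.5,0,0,0,-1,1],[41,22.5,4,0,0,-1,1],[41,22.5,8,0,0,-1,1],[41,22.5,12,0,0,-1,1],[41,22.5,15,0,0,-1,1],[41,22.5,16.5,0,0,-1,1],[41,22.5,17.5,0,0,-1,1],[41,22.5,18,0,0,-1,1],[41,22.5,18,0,0,-1,1]]
  ]
}}

```text
clock: 11.25
ee_pos: [0.4249, -0.0099, -0.0303]
tool_rot: [3.141, -0.0, 1.588]
contact_force: [-0.2, 1.0, 0.1]
gripper_width: 0.0854
```

Run:
```python
from h import *
s=grab("side");st=arm.sense(); print(st["ee_pos"],st["contact_force"],st["gripper_width"])
save(s,"g1",(180,150,280,230),7)
print((proj(s,st["ee_pos"])-[180,150]+.5)*7)
```

```text
[ 0.42509344 -0.01001841 -0.03008329] [-0.55517876 -0.26016629  0.49834813] 0.08509437763210326
[[285.75234772 359.5545765 ]]
```

View pics/g1.png

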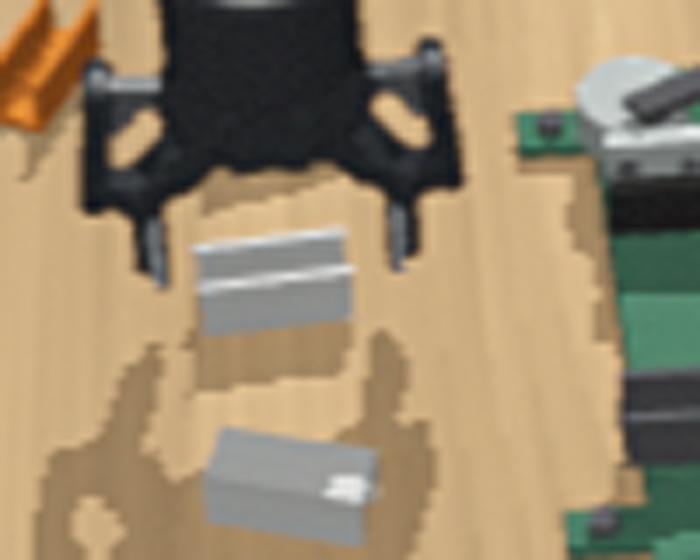

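The open tips are at (157,285) and (400,268), straddling the channel at (275,285), about 12 mm above the bench. I'll go 6 mm lower, close and lift.

>>> {"name": "move_arm", "arguments": {
  "commands": [
    [[0,0,0.6,0,0,0,1],[0,0,0.6,0,0,0,0.5],[0,0,0.6,0,0,0,0.5],[0,0,0.6,0,0,0,0.5],[0,0,0.6,0,0,0,0.5],[0,0,0.6,0,0,0,0.5],[0,0,-2,0,0,0,0.5],[0,0,-5,0,0,0,0.5],[0,0,-8,0,0,0,0.5],[0,0,-8,0,0,0,0.5]]
  ]
}}

```text
clock: 12.55
ee_pos: [0.4263, -0.0102, 0.0514]
tool_rot: [3.138, 0.0, 1.587]
contact_force: [0.6, 0.5, -0.6]
gripper_width: 0.058
```

Run:
```python
from h import *
s=grab("side");st=arm.sense(); print(st["ee_pos"],st["contact_force"],st["gripper_width"],st["clock"])
save(s,"g2",(180,120,280,210),6)
print(delta(.58,-.0774,.05,90))
```

```text
[ 0.42548938 -0.01023916  0.05006996] [-0.02352056 -1.27955578 -0.92528583] 0.057978722588814445 12.6
[np.float64(-6.97), np.float64(15.34), np.float64(0.01), np.float64(1.0)]
```

View pics/g2.png

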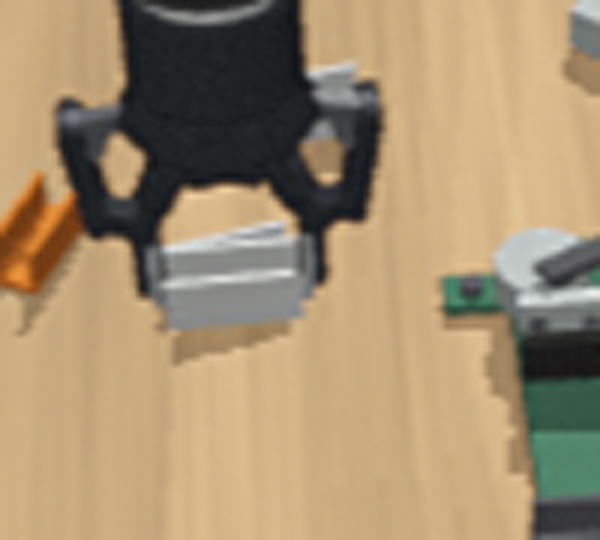

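Picture: the channel is held level, at (235,280). Next I'll place it beside the fixed channel.

>>> {"name": "move_arm", "arguments": {
  "commands": [
    [[-7,15.4,0,0,0,1,0.5],[-7,15.4,0,0,0,1,0.5],[-7,15.4,0,0,0,1,0.5],[-7,15.4,0,0,0,1,0.5],[-7,15.4,2,0,0,1,0.5],[-7,15.4,4,0,0,1,0.5],[-7,15.4,6,0,0,1,0.5],[-7,15.4,6.8,0,0,1,0.5],[-7,15.4,7.1,0,0,1,0.5],[-7,15.4,7.35,0,0,1,0.5],[-7,15.4,7.35,0,0,1,0.5],[-7,15.4,7.35,0,0,1,0.5]]
  ]
}}

```text
clock: 14.1
ee_pos: [0.5802, -0.0776, -0.0236]
tool_rot: [3.141, 0.0, 1.57]
contact_force: [-0.3, 1.5, 0.4]
gripper_width: 0.0579
```

>>> {"name": "move_arm", "arguments": {
  "commands": [
    [[0,0,0,0,0,0,0.9],[0,0,0,0,0,0,1],[0,0,0,0,0,0,1],[0,0,0,0,0,0,1],[0,0,-2,0,0,0,1],[0,0,-5,0,0,0,1],[0,0,-8,0,0,0,1],[0,0,-8,0,0,0,1]]
  ]
}}

```text
clock: 15.1
ee_pos: [0.5815, -0.0778, 0.0582]
tool_rot: [3.138, 0.001, 1.57]
contact_force: [0.3, -0.6, -0.5]
gripper_width: 0.0859
```

Run:
```python
from h import *
st=arm.sense(); print(st["ee_pos"],st["contact_force"],st["gripper_width"],st["clock"])
print(delta(.4254,.0958,.06,104.7))
```

```text
[ 0.58149217 -0.07781789  0.05823029] [ 0.27742017 -0.56283886 -0.4619722 ] 0.08594321828350797 15.1
[np.float64(17.35), np.float64(-15.62), np.float64(-0.18), np.float64(-14.7)]
```

>>> {"name": "move_arm", "arguments": {
  "commands": [
    [[17.35,-15.5,0,0,0,-14.7,1],[17.35,-15.5,0,0,0,-14.7,1],[17.35,-15.5,0,0,0,-14.7,1],[17.35,-15.5,0,0,0,-14.7,1],[17.35,-15.5,0,0,0,-14.7,1],[17.35,-15.5,0,0,0,-14.7,1]]
  ]
}}

```text
clock: 15.85
ee_pos: [0.4252, 0.0959, 0.0557]
tool_rot: [-3.141, 0.0, 1.827]
contact_force: [1.3, 0.9, 0.2]
gripper_width: 0.0857
```

Run:
```python
from h import *
f=grab("top"); s=grab("side")
for o in bright(f): print(*o)
print(proj(s,[[.4254,.0958,.026]]))
a=cv2.resize(f["pixels"][130:230,200:300,::-1],None,fx=4,fy=4,interpolation=2)
b=cv2.resize(s["pixels"][130:230,180:300,::-1],None,fx=4,fy=4,interpolation=2); 
cv2.imwrite("pics/p1.png",np.hstack([a,b[:,:390]]))
def sh(name,c,a,z):
    for ac in (True,False):
        t,S,V=prof(f,c,a,z,half=.026 if ac else .04,along=.015 if ac else .008,across=ac)
        print(name,"across" if ac else "along",t[0]);print(" S",*S);print(" V",*V)
sh("up1",(.58,-.0776),0,.038)
```

```text
[502.5 294. ] [ 0.2527 -0.7102] -1.8 [np.float64(0.0435), np.float64(0.0763)]
[273.6 222.7] [ 0.4276 -0.1176] -17.8 [np.float64(0.0259), np.float64(0.0592)]
[195.5 221.9] [0.4266 0.0892] 4.4 [np.float64(0.0217), np.float64(0.0582)]
[314.6 213.5] [ 0.4533 -0.2257] -15.6 [np.float64(0.0278), np.float64(0.0592)]
[208.1 165.4] [0.5778 0.0593] -80.5 [np.float64(0.0448), np.float64(0.0602)]
[336.3 166.4] [ 0.5794 -0.2828] -24.6 [np.float64(0.0274), np.float64(0.0611)]
[259.4 164.6] [ 0.5817 -0.078 ] 4.1 [np.float64(0.0269), np.float64(0.0613)]
[118.8 137.6] [0.6508 0.303 ] 48.9 [np.float64(0.0234), np.float64(0.0845)]
[279.6 102.4] [ 0.7516 -0.1303] -59.2 [np.float64(0.0591), np.float64(0.0727)]
[143.9  17.3] [0.9875 0.2464] 5.0 [np.float64(0.0543), np.float64(0.0897)]
[[218.36649599 161.62846248]]
up1 across -0.026
 S 14 14 13 14 7 7 7 12 15 20 29 31 22 18 14 13 11 11 11 11 10 10 10 10 10 10 10 10 10 10 10 10 10 10 9 10 11 12 19 36 61 91 127 145 149 154 153 153 151 150 150 150 150
 V 39 37 36 35 36 36 39 43 47 54 60 73 103 133 149 159 166 156 145 137 132 127 127 126 126 127 127 127 127 127 127 127 129 138 145 155 166 177 159 136 116 103 91 87 86 86 86 86 86 86 86 86 86
up1 along -0.04
 S 153 154 153 154 153 151 147 144 119 87 52 31 12 8 8 8 8 10 10 10 11 12 10 10 10 10 10 8 8 10 10 10 10 10 10 10 10 10 10 10 9 10 10 10 10 10 10 11 11 10 10 10 10 10 10 10 10 9 8 9 9 10 10 9 13 15 32 53 70 96 123 146 151 155 158 156 156 155 153 152 152
 V 182 185 187 190 190 188 183 179 161 136 122 124 125 127 129 129 129 129 129 129 129 129 129 129 128 127 127 127 128 128 128 127 127 127 127 127 127 127 127 127 127 128 128 128 128 127 127 128 128 129 129 129 129 129 128 128 128 128 129 128 128 128 128 129 131 136 147 164 181 184 183 182 180 178 178 178 179 182 186 189 189
```

View pics/p1.png

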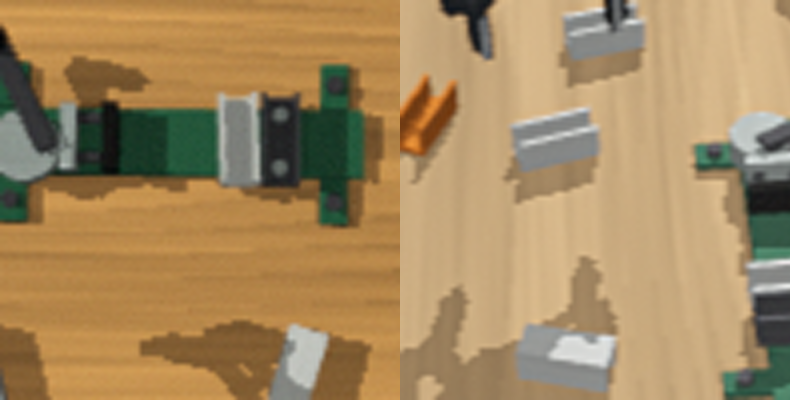

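Picture: the first open-up channel lies squarely beside the fixed one at (238,140), next to (280,140), with a gap of about 2 mm. Now I'll pick up B.

>>> {"name": "move_arm", "arguments": {
  "commands": [
    [[0,0,3,0,0,0,1],[0,0,6,0,0,0,1],[0,0,8,0,0,0,1],[0,0,9,0,0,0,1],[0,0,9.6,0,0,0,1],[0,0,9.6,0,0,0,0.5],[0,0,9.6,0,0,0,0.5],[0,0,9.6,0,0,0,0.5],[0,0,9.6,0,0,0,0.5],[0,0,9.6,0,0,0,0.5],[0,0,7,0,0,0,0.5],[0,0,4,0,0,0,0.5],[0,0,0.5,0,0,0,0.5],[0,0,0.5,0,0,0,0.5]]
  ]
}}

```text
clock: 17.7
ee_pos: [0.4271, 0.0965, 0.0537]
tool_rot: [3.137, 0.0, 1.827]
contact_force: [0.8, -0.4, -1.3]
gripper_width: 0.058
```

Run:
```python
from h import *
st=arm.sense(); print(st["ee_pos"],st["contact_force"],st["gripper_width"],st["clock"])
print(delta(.58,-.0492,.0515,90,[.4254,.0959,.0515,104.7]))
```

```text
[0.42712361 0.09645319 0.05372977] [ 0.77818645 -0.35271525 -1.31720941] 0.0580004208977767 17.7
[np.float64(-17.96), np.float64(11.27), -0.0, 14.7]
```

>>> {"name": "move_arm", "arguments": {
  "commands": [
    [[-18,11.25,0,0,0,14.7,0.5],[-18,11.25,0,0,0,14.7,0.5],[-18,11.25,0,0,0,14.7,0.5],[-18,11.25,0,0,0,14.7,0.5],[-18,11.25,0,0,0,14.7,0.5],[-18,11.25,3,0,0,14.7,0.5],[-18,11.25,5.5,0,0,14.7,0.5],[-18,11.25,7,0,0,14.7,0.5],[-18,11.25,7.5,0,0,14.7,0.5],[-18,11.25,7.8,0,0,14.7,0.5],[-18,11.25,7.8,0,0,14.7,0.5],[-18,11.25,7.8,0,0,14.7,0.9],[-18,11.25,7.8,0,0,14.7,1],[-18,11.25,7.8,0,0,14.7,1],[-18,11.25,7.8,0,0,14.7,1],[-18,11.25,5,0,0,14.7,1],[-18,11.25,2,0,0,14.7,1],[-18,11.25,0,0,0,14.7,1],[-18,11.25,0,0,0,14.7,1]]
  ]
}}

```text
clock: 20.08
ee_pos: [0.5805, -0.0497, 0.0523]
tool_rot: [3.139, 0.0, 1.57]
contact_force: [0.2, -0.2, -0.2]
gripper_width: 0.0854
```

Run:
```python
from h import *
f=grab("top")
st=arm.sense(); print(st["ee_pos"],np.degrees(st["tool_rot"]),st["contact_force"],st["gripper_width"],st["clock"])
for o in bright(f,thr=90): print(*o)
for a in (12,14,16):
  t,S,V=prof(f,(.4644,.2203),a,.026); print(a,S[8:16],S[36:44],V[12:20])
print(delta(.4644,.2203,.0515,104,[.580,-.0492,.0515,90]))
```

```text
[ 0.57976703 -0.04969286  0.05108105] [1.79949480e+02 4.14297521e-03 8.99603499e+01] [ 0.28560523 -0.47212476 -1.24022213] 0.08533996480511162 20.125
[314.5 213.6] [ 0.4531 -0.2253] -14.9 [np.float64(0.0282), np.float64(0.0589)]
[147.4 206.1] [0.4669 0.2191] 12.5 [np.float64(0.0271), np.float64(0.0592)]
[336.3 165.9] [ 0.5806 -0.2827] -26.2 [np.float64(0.0272), np.float64(0.0589)]
[119.2 137.6] [0.6508 0.3019] 48.9 [np.float64(0.0249), np.float64(0.0858)]
[288.8 106.6] [ 0.7402 -0.1551] -2.8 [np.float64(0.0219), np.float64(0.0695)]
12 [39 22 12 11 10 10 10  9] [ 11  25  48  75 100 124 138 148] [124 152 173 181 178 167 155 145]
14 [38 22 13 11 10 10  9  9] [ 11  24  47  77 104 124 138 146] [125 151 171 181 178 168 155 145]
16 [38 22 13 11 10 10  9  9] [ 11  25  49  75 102 122 139 146] [128 151 172 180 178 166 155 145]
[np.float64(26.95), np.float64(-11.56), -0.0, -14]
```

>>> {"name": "move_arm", "arguments": {
  "commands": [
    [[27,-11.5,0,0,0,-13.5,1],[27,-11.5,0,0,0,-13.5,1],[27,-11.5,0,0,0,-13.5,1],[27,-11.5,0,0,0,-13.5,1],[27,-11.5,0,0,0,-13.5,1],[27,-11.5,2,0,0,-13.5,1],[27,-11.5,5,0,0,-13.5,1],[27,-11.5,7.5,0,0,-13.5,1],[27,-11.5,8.7,0,0,-13.5,1],[27,-11.5,9.1,0,0,-13.5,1],[27,-11.5,9.1,0,0,-13.5,0.5],[27,-11.5,9.1,0,0,-13.5,0.5],[27,-11.5,9.1,0,0,-13.5,0.5],[27,-11.5,9.1,0,0,-13.5,0.5],[27,-11.5,9.1,0,0,-13.5,0.5],[27,-11.5,6,0,0,-13.5,0.5],[27,-11.5,3,0,0,-13.5,0.5],[27,-11.5,0,0,0,-13.5,0.5],[27,-11.5,0,0,0,-13.5,0.5]]
  ]
}}

```text
clock: 22.5
ee_pos: [0.4665, 0.2213, 0.0538]
tool_rot: [3.137, -0.001, 1.806]
contact_force: [-0.1, -0.2, -0.5]
gripper_width: 0.0578
```

Run:
```python
from h import *
f=grab("top")
st=arm.sense(); print(st["ee_pos"],st["contact_force"],st["gripper_width"],st["clock"])
for o in bright(f,z=.038): print(*o)
# along vice y at x=.58: metal profile
t,S,V=prof(f,(.579,-.055),0,.038,half=.065); 
for i in range(0,131,1): print(f"{(-.055+t[i])*1000:.0f}:{S[i]}/{V[i]}",end=" ")
```

```text
[0.4655828  0.22085287 0.05230706] [-0.38036128 -0.61203051 -0.75626432] 0.05790658455296725 22.55
[502.5 293.5] [ 0.2561 -0.703 ] -1.8 [np.float64(0.043), np.float64(0.0729)]
[273.6 222.7] [ 0.4277 -0.1173] -17.8 [np.float64(0.0256), np.float64(0.0585)]
[314.7 213.5] [ 0.4533 -0.2242] -14.9 [np.float64(0.0278), np.float64(0.0582)]
[138.5 204.6] [0.4702 0.2391] 13.3 [np.float64(0.0124), np.float64(0.0576)]
[208.1 165.4] [0.5762 0.0576] -80.5 [np.float64(0.0442), np.float64(0.0595)]
[336.6 166.3] [ 0.578  -0.2813] -26.2 [np.float64(0.0269), np.float64(0.0594)]
[118.7 137.6] [0.6482 0.2986] 48.9 [np.float64(0.0228), np.float64(0.0834)]
[279.7 101.9] [ 0.7492 -0.13  ] -62.4 [np.float64(0.057), np.float64(0.0707)]
[247.   27.5] [ 0.9538 -0.0394] -89.7 [np.float64(0.0364), np.float64(0.076)]
[228.4  23.1] [0.966  0.0112] -51.6 [np.float64(0.0464), np.float64(0.1132)]
-120:122/49 -119:102/50 -118:69/50 -117:36/50 -116:22/47 -115:18/42 -114:14/38 -113:14/36 -112:15/35 -111:15/34 -110:15/34 -109:18/35 -108:15/35 -107:15/35 -106:15/36 -105:14/35 -104:9/35 -103:12/34 -102:15/34 -101:15/33 -100
[... 457 characters left out ...]
-57:11/132 -56:10/124 -55:11/121 -54:11/119 -53:9/118 -52:9/118 -51:11/119 -50:9/119 -49:11/120 -48:11/120 -47:9/119 -46:9/118 -45:9/116 -44:9/115 -43:9/114 -42:8/124 -41:10/136 -40:11/148 -39:15/150 -38:20/149 -37:31/139 -36:51/121 -35:79/102 -34:101/93 -33:127/86 -32:148/78 -31:152/70 -30:155/62 -29:155/57 -28:151/54 -27:153/52 -26:153/51 -25:150/51 -24:152/51 -23:152/51 -22:150/51 -21:147/51 -20:148/51 -19:149/51 -18:148/51 -17:147/52 -16:147/52 -15:149/52 -14:153/51 -13:153/51 -12:149/51 -11:147/51 -10:150/51 -9:148/51 -8:151/51 -7:150/51 -6:149/52 -5:149/52 -4:145/52 -3:144/52 -2:144/48 -1:148/44 0:144/39 1:132/29 2:106/21 3:75/17 4:48/17 5:32/16 6:27/16 7:26/17 8:28/17 9:28/17 10:30/18
```

Row so far: up1 is at 28.3 mm and up2 at 55.9 mm from the fixed channel. The pad face is at about 108 mm. Up3 goes at 84 mm.

Run:
```python
from h import *
print(delta(.58,-.0215,.0515,90,[.465,.2208,.0515,103.5]))
```

```text
[np.float64(-26.25), np.float64(5.53), -0.0, 13.5]
```

>>> {"name": "move_arm", "arguments": {
  "commands": [
    [[-26.2,5.5,0,0,0,13.5,0.5],[-26.2,5.5,0,0,0,13.5,0.5],[-26.2,5.5,0,0,0,13.5,0.5],[-26.2,5.5,0,0,0,13.5,0.5],[-26.2,5.5,0,0,0,13.5,0.5],[-26.2,5.5,0,0,0,13.5,0.5],[-26.2,5.5,3,0,0,13.5,0.5],[-26.2,5.5,5.5,0,0,13.5,0.5],[-26.2,5.5,7,0,0,13.5,0.5],[-26.2,5.5,7.5,0,0,13.5,0.5],[-26.2,5.5,7.8,0,0,13.5,0.5],[-26.2,5.5,7.8,0,0,13.5,0.5],[-26.2,5.5,7.8,0,0,13.5,0.9],[-26.2,5.5,7.8,0,0,13.5,1],[-26.2,5.5,7.8,0,0,13.5,1],[-26.2,5.5,7.8,0,0,13.5,1],[-26.2,5.5,5,0,0,13.5,1],[-26.2,5.5,2,0,0,13.5,1],[-26.2,5.5,-1,0,0,13.5,1],[-26.2,5.5,-1,0,0,13.5,1]]
  ]
}}

```text
clock: 25.05
ee_pos: [0.5807, -0.0216, 0.0632]
tool_rot: [3.138, 0.0, 1.57]
contact_force: [0.1, 0.4, -0.3]
gripper_width: 0.0853
```

Run:
```python
from h import *
f=grab("top")
st=arm.sense(); print(st["ee_pos"],st["contact_force"],st["gripper_width"],st["clock"])
for o in bright(f): print(*o)
for c,a in (((.4276,-.1178),-16.5),((.4531,-.2254),-15),((.58,-.283),-26)):
  t,S,V=prof(f,c,a,.026); print(c,S); t,S,V=prof(f,c,a,.026,half=.04,along=.008,across=False); print(S)
```

```text
[ 0.57974961 -0.02161824  0.06170069] [ 0.03194594 -0.58326484 -0.95264591] 0.08529312971277572 25.1
[273.7 222.8] [ 0.4273 -0.1179] -16.5 [np.float64(0.0262), np.float64(0.0591)]
[314.5 213.6] [ 0.4531 -0.2254] -15.6 [np.float64(0.0282), np.float64(0.0589)]
[336.2 166.1] [ 0.5801 -0.2825] -26.2 [np.float64(0.0272), np.float64(0.0601)]
[260.  164.5] [ 0.582  -0.0796] 0.8 [np.float64(0.0214), np.float64(0.0619)]
[119.  137.5] [0.6509 0.3026] 48.9 [np.float64(0.0241), np.float64(0.0849)]
[279.8 102.4] [ 0.7514 -0.1308] -60.9 [np.float64(0.0603), np.float64(0.0721)]
[90.5 16.5] [0.989  0.3951] 56.5 [np.float64(0.0458), np.float64(0.0613)]
(0.4276, -0.1178) [153 153 154 154 155 156 157 158 158 154 142 115  81  48  25  11   9   7
   7   7   7   7   7   7   7   7   7   7   7   7   7   7   7   7   7   7
   9  13  31  61  94 119 137 147 151 151 151 150 150 150 150 150 150]
[150 150 150 151 152 151 147 136 118  91  58  29  12   7   7   7   7   9
   7   7   7   7   8   8   8   9   8   7   7   7   7   7   6   7   7   7
   7   9   9   8   7   7   7   7   7   7   7   7   7   7   7   7   7   7
   
[... 532 characters left out ...]
   7   7   7   8   7   7   7
   8   7   8   8   9  10   9   9   9   9   9   9   9  10  21  42  73 108
 130 145 150 154 154 155 154 156 156]
(0.58, -0.283) [155 155 155 155 156 156 157 157 156 150 134 106  70  42  22  12   9   9
   9   9   9   9   9   9   9   9   9   9   9   9   9   9   9   9   9   9
   9   9  10  17  39  74 114 138 149 154 156 155 154 155 155 154 155]
[155 154 154 156 157 157 153 145 132 110  76  40  18  11   9   9   9   9
   9   9   9   9   9  10  10   9  10  10   9   9   9   9   9   9   9   9
   9   9   9   9   9   9   8   9   9   9   9   9   8   7   8   8   8   7
   7   9   9   9   8   9   9   9   9   9   9   7   7   8  10  20  46  80
 116 139 148 152 153 152 151 151 151]
```

>>> {"name": "move_arm", "arguments": {
  "commands": [
    [[-9.6,-15.25,0,0,0,16.5,1],[-9.6,-15.25,0,0,0,16.5,1],[-9.6,-15.25,0,0,0,16.5,1],[-9.6,-15.25,0,0,0,16.5,1],[-9.6,-15.25,2,0,0,16.5,1],[-9.6,-15.25,5,0,0,16.5,1],[-9.6,-15.25,7.5,0,0,16.5,1],[-9.6,-15.25,8.7,0,0,16.5,1],[-9.6,-15.25,9.05,0,0,16.5,1],[-9.6,-15.25,9.05,0,0,16.5,0.5],[-9.6,-15.25,9.05,0,0,16.5,0.5],[-9.6,-15.25,9.05,0,0,16.5,0.5],[-9.6,-15.25,9.05,0,0,16.5,0.5],[-9.6,-15.25,9.05,0,0,16.5,0.5],[-9.6,-15.25,6,0,0,16.5,0.5],[-9.6,-15.25,3,0,0,16.5,0.5],[-9.6,-15.25,0,0,0,16.5,0.5],[-9.6,-15.25,0,0,0,16.5,0.5]]
  ]
}}

```text
clock: 27.35
ee_pos: [0.4284, -0.118, 0.0635]
tool_rot: [3.137, -0.0, 1.282]
contact_force: [0.3, 0.5, -0.6]
gripper_width: 0.0582
```

Run:
```python
from h import *
f=grab("top"); s=grab("side")
st=arm.sense(); print(st["ee_pos"],st["contact_force"],st["gripper_width"],st["clock"])
a=cv2.resize(f["pixels"][130:230,200:300,::-1],None,fx=4,fy=4,interpolation=2)
b=cv2.resize(s["pixels"][130:230,200:300,::-1],None,fx=4,fy=4,interpolation=2)
cv2.imwrite("pics/p2.png",np.hstack([a,b[:,:398]]))
t,S,V=prof(f,(.579,-.055),0,.038,half=.06)
for i in range(20,121): print(f"{(-.055+t[i])*1000:.0f}:{S[i]}/{V[i]}",end=" ")
for y in (-.0885,-.067,-.061,-.039,-.033,-.011):
  t,S,V=prof(f,(.579,y),0,.038,half=.04,along=.001,across=False); m=np.where(S<80)[0]; print(y,m.min()-40,m.max()-40)
print(delta(.58,-.0924,.0615,90,[.4275,-.1176,.0615,73.5]))
```

```text
[ 0.42674074 -0.1175342   0.0611322 ] [ 0.54787685  0.20216232 -1.57156698] 0.0582634251987318 27.45
-95:16/48 -94:22/54 -93:27/59 -92:18/85 -91:17/116 -90:14/141 -89:14/150 -88:12/160 -87:11/157 -86:10/145 -85:9/134 -84:10/130 -83:10/126 -82:9/123 -81:9/123 -80:8/123 -79:10/123 -78:10/124 -77:10/124 -76:10/124 -75:10/124 -74:10/123 -73:10/123 -72:10/123 -71:10/128 -70:11/135 -69:11/144 -68:11/155 -67:11/164 -66:13/163 -65:16/144 -64:23/124 -63:19/136 -62:17/151 -61:14/163 -60:13/157 -59:12/151 -58:11/143 -57:10/134 -56:10/126 -55:9/125 -54:9/123 -53:8/122 -52:8/122 -51:8/123 -50:8/123 -49:10/123 -48:10/124 -47:10/123 -46:10/122 -45:9/121 -44:9/119 -43:9/117 -42:10/126 -41:9/139 -40:11/152 -39:12/153 -38:14/149 -37:15/146 -36:13/144 -35:11/147 -34:10/151 -33:10/160 -32:10/164 -31:8/153 -30:9/142 -29:9/134 -28:10/128 -27:10/123 -26:8/122 -25:10/122 -24:10/121 -23:8/122 -22:8/122 -21:8/123 -20:10/123 -19:10/123 -18:10/122 -17:11/121 -16:9/120 -15:9/119 -14:10/118 -13:10/133 -12:9/151 -11:11/165 -10:15/147 -9:22/125 -8:38/105 -7:61/86 -6:98/67 -5:123/59 -4:141/56 -3:159/52 -2:153/48 -1:149/45 0:142/40 1:135/30 2:116/21 3:85/18 4:45/17 5:28/17 -0.0885 -40 32
-0.067 -25 31
-0.061 -38 32
-0.039 -29 32
-0.033 -30 31
-0.011 -30 32
[np.float64(6.75), np.float64(13.91), -0.0, -16.5]
```

View pics/p2.png

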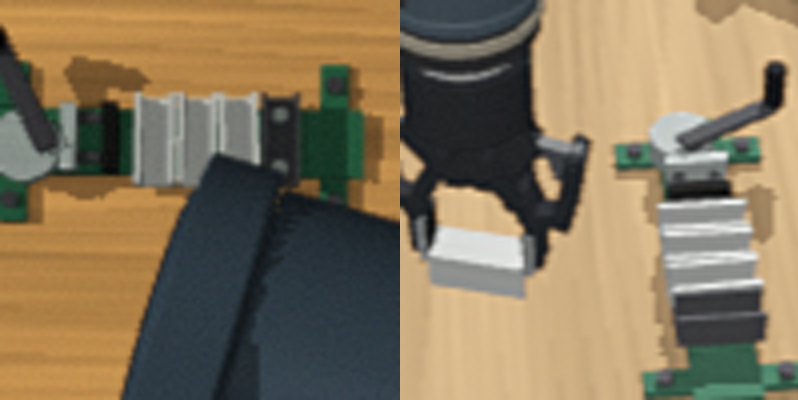

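Picture: three open-up channels are in the row at (150,140), (195,140) and (240,140), and the open-down one is held level with the tips about mid-height. Next: over the first joint.

>>> {"name": "move_arm", "arguments": {
  "commands": [
    [[6.75,13.9,0,0,0,-16.5,0.5],[6.75,13.9,0,0,0,-16.5,0.5],[6.75,13.9,0,0,0,-16.5,0.5],[6.75,13.9,0,0,0,-16.5,0.5],[6.75,13.9,2,0,0,-16.5,0.5],[6.75,13.9,3.5,0,0,-16.5,0.5],[6.75,13.9,4.5,0,0,-16.5,0.5],[6.75,13.9,5.5,0,0,-16.5,0.5],[6.75,13.9,6.2,0,0,-16.5,0.5],[6.75,13.9,6.85,0,0,-16.5,0.5],[6.75,13.9,6.85,0,0,-16.5,0.5],[6.75,13.9,6.85,0,0,-16.5,0.5]]
  ]
}}

```text
clock: 28.95
ee_pos: [0.5805, -0.0926, -0.0067]
tool_rot: [3.139, 0.0, 1.57]
contact_force: [5.7, -1.3, 4.3]
gripper_width: 0.0581
```

>>> {"name": "move_arm", "arguments": {
  "commands": [
    [[0,0,0,0,0,0,0.8],[0,0,0,0,0,0,1],[0,0,0,0,0,0,1],[0,0,0,0,0,0,1],[0,0,-2,0,0,0,1],[0,0,-5,0,0,0,1],[0,0,-7,0,0,0,1],[-13,-12.7,-7,0,0,15,1],[-13,-12.7,-7,0,0,15,1],[-13,-12.7,-7,0,0,15,1],[-13,-12.7,-7,0,0,15,1],[-13,-12.7,-7,0,0,15,1]]
  ]
}}

```text
clock: 30.45
ee_pos: [0.4522, -0.2223, 0.0627]
tool_rot: [3.141, -0.0, 1.308]
contact_force: [0.4, 0.5, 0.1]
gripper_width: 0.0856
```

Run:
```python
from h import *
f=grab("top"); s=grab("side")
st=arm.sense(); print(st["ee_pos"],np.degrees(st["tool_rot"][2]),st["contact_force"],st["gripper_width"],st["clock"])
for o in bright(f,z=.043): print(*o)
a=cv2.resize(f["pixels"][140:190,215:290,::-1],None,fx=5.3,fy=5.3,interpolation=2)
b=cv2.resize(s["pixels"][160:225,260:300,::-1],None,fx=6,fy=6,interpolation=2)
h=max(a.shape[0],b.shape[0]); pad=lambda i:cv2.copyMakeBorder(i,0,h-i.shape[0],0,0,cv2.BORDER_CONSTANT)
cv2.imwrite("pics/p3.png",np.hstack([pad(a),pad(b)]))
t,S,V=prof(f,(.579,-.08),0,.043,half=.04)
for i in range(0,81): print(f"{(-.08+t[i])*1000:.0f}:{S[i]}/{V[i]}",end=" ")
```

```text
[ 0.45260673 -0.22163086  0.06248311] 75.02589981757139 [ 0.58787926 -0.09994111 -0.29154475] 0.08546228655826413 30.55
[502.5 295.7] [ 0.2515 -0.6998] 20.5 [np.float64(0.0399), np.float64(0.0763)]
[208.1 165.5] [0.5753 0.0568] -80.5 [np.float64(0.0444), np.float64(0.0592)]
[118.8 137.6] [0.6473 0.2965] 48.9 [np.float64(0.023), np.float64(0.0831)]
[279.6 102.4] [ 0.7465 -0.1296] -59.2 [np.float64(0.0582), np.float64(0.0715)]
[144.5  17. ] [0.9793 0.2392] 1.9 [np.float64(0.0465), np.float64(0.0843)]
-120:123/52 -119:106/53 -118:74/53 -117:40/53 -116:25/50 -115:17/44 -114:7/39 -113:13/37 -112:14/35 -111:15/35 -110:13/39 -109:12/44 -108:8/67 -107:7/101 -106:8/134 -105:9/153 -104:9/171 -103:8/184 -102:8/186 -101:8/188 -100:9/189 -99:9/189 -98:9/189 -97:9/189 -96:9/188 -95:9/187 -94:9/188 -93:8/188 -92:8/188 -91:8/188 -90:8/189 -89:8/188 -88:8/189 -87:8/188 -86:8/188 -85:8/188 -84:8/187 -83:10/186 -82:9/180 -81:9/167 -80:10/156 -79:9/146 -78:9/138 -77:10/130 -76:8/128 -75:8/126 -74:8/126 -73:10/126 -72:10/126 -71:10/134 -70:10/143 -69:10/152 -68:11/161 -67:11/172 -66:13/165 -65:17/146 -64:22/128 -63:16/144 -62:13/160 -61:12/167 -60:11/161 -59:12/154 -58:12/146 -57:11/138 -56:10/131 -55:10/128 -54:8/126 -53:8/125 -52:8/125 -51:8/126 -50:10/126 -49:10/127 -48:10/127 -47:10/126 -46:8/125 -45:8/123 -44:8/121 -43:8/120 -42:8/133 -41:10/150 -40:11/161
```

View pics/p3.png

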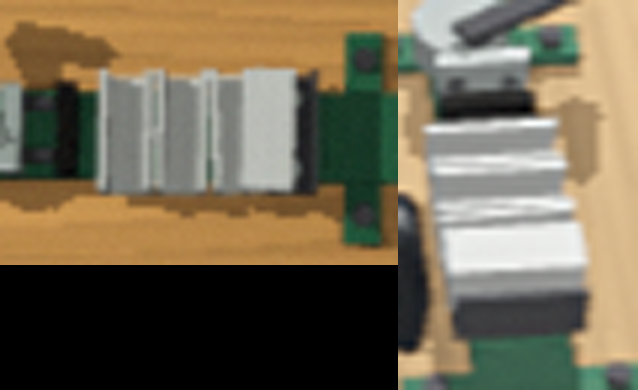

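Picture: the first open-down channel sits over the joint at (270,130), straight and level, and the row is intact. Now for the second one, E.

>>> {"name": "move_arm", "arguments": {
  "commands": [
    [[-0.3,0.1,3,0,0,0,1],[-0.3,0.1,6,0,0,0,1],[-0.3,0.1,8,0,0,0,1],[-0.3,0.1,9.2,0,0,0,1],[-0.3,0.1,9.2,0,0,0,1],[-0.3,0.1,9.2,0,0,0,0.5],[-0.3,0.1,9.2,0,0,0,0.5],[-0.3,0.1,9.2,0,0,0,0.5],[-0.3,0.1,9.2,0,0,0,0.5],[-0.3,0.1,9.2,0,0,0,0.5],[-0.3,0.1,6,0,0,0,0.5],[-0.3,0.1,3,0,0,0,0.5],[-0.3,0.1,0,0,0,0,0.5],[-0.3,0.1,0,0,0,0,0.5]]
  ]
}}

```text
clock: 32.3
ee_pos: [0.4538, -0.2263, 0.0652]
tool_rot: [3.137, 0.001, 1.308]
contact_force: [1.0, 0.4, -0.7]
gripper_width: 0.0578
```

Run:
```python
from h import *
f=grab("top")
st=arm.sense(); print(st["ee_pos"],np.degrees(st["tool_rot"][2]),st["contact_force"],st["gripper_width"],st["clock"])
for o in bright(f): print(*o)
t,S,V=prof(f,(.579,-.05),0,.038,half=.05)
for i in range(0,101): print(f"{(-.05+t[i])*1000:.0f}:{S[i]}/{V[i]}",end=" ")
print(delta(.58,-.0349,.0,90,[.4535,-.2255,.0,75]))
```

```text
[ 0.45295942 -0.22584542  0.06370746] 74.9574184031678 [-0.4557384   0.19971356 -0.32729672] 0.057618771700136184 32.35
[502.5 294.5] [ 0.2514 -0.7102] -1.8 [np.float64(0.0435), np.float64(0.0737)]
[208.2 165.5] [0.5776 0.0591] -80.5 [np.float64(0.0452), np.float64(0.0598)]
[118.8 137.6] [0.6508 0.303 ] 48.9 [np.float64(0.0234), np.float64(0.0845)]
[279.6 102.4] [ 0.7516 -0.1303] -59.2 [np.float64(0.0591), np.float64(0.0727)]
[288.  27.] [ 0.9618 -0.1511] -89.7 [np.float64(0.0395), np.float64(0.0711)]
[143.   17.5] [0.987  0.2489] 1.9 [np.float64(0.0501), np.float64(0.0885)]
-100:8/188 -99:8/189 -98:9/189 -97:9/188 -96:9/187 -95:9/187 -94:9/187 -93:9/188 -92:8/188 -91:8/189 -90:8/189 -89:8/189 -88:8/188 -87:8/188 -86:8/188 -85:8/187 -84:8/187 -83:10/186 -82:10/181 -81:9/168 -80:8/156 -79:9/146 -78:9/137 -77:8/130 -76:8/128 -75:8/127 -74:10/126 -73:10/127 -72:10/127 -71:10/133 -70:10/143 -69:10/154 -68:10/161 -67:11/171 -66:12/166 -65:17/147 -64:22/128 -63:18/141 -62:15/157 -61:12/167 -60:11/162 -59:11/155 -58:10/147 -57:9/139 -56:10/130 -55:10/128 -54:10/126 -53:10/125 -52:10/125 -51:10/126 -50:10/127 -49:10/127 -48:10/128 -47:10/127 -46:8/125 -45:8/123 -44:8/121 -43:9/119 -42:10/129 -41:10/142 -40:12/155 -39:13/157 -38:15/152 -37:15/149 -36:14/147 -35:13/151 -34:11/155 -33:9/164 -32:9/168 -31:10/157 -30:9/146 -29:9/137 -28:10/131 -27:8/126 -26:8/125 -25:10/124 -24:8/125 -23:8/125 -22:10/126 -21:10/126 -20:10/126 -19:10/126 -18:10/125 -17:10/124 -16:10/123 -15:9/122 -14:10/121 -13:10/135 -12:10/154 -11:11/169 -10:15/150 -9:24/128 -8:40/108 -7:61/88 -6:100/69 -5:123/61 -4:137/57 -3:153/53 -2:154/50 -1:151/46 0:152/40 [np.float64(21.68), np.float64(7.29), -0.0, -15]
```

>>> {"name": "move_arm", "arguments": {
  "commands": [
    [[21.7,7.3,0,0,0,-15,0.5],[21.7,7.3,0,0,0,-15,0.5],[21.7,7.3,0,0,0,-15,0.5],[21.7,7.3,0,0,0,-15,0.5],[21.7,7.3,0,0,0,-15,0.5],[21.7,7.3,2,0,0,-15,0.5],[21.7,7.3,3.5,0,0,-15,0.5],[21.7,7.3,4.5,0,0,-15,0.5],[21.7,7.3,5.5,0,0,-15,0.5],[21.7,7.3,6.3,0,0,-15,0.5],[21.7,7.3,7,0,0,-15,0.5],[21.7,7.3,7,0,0,-15,0.5],[21.7,7.3,7,0,0,-15,0.5]]
  ]
}}

```text
clock: 33.98
ee_pos: [0.5805, -0.0348, -0.0065]
tool_rot: [3.138, 0.0, 1.57]
contact_force: [1.2, 0.0, 8.2]
gripper_width: 0.058
```

Run:
```python
from h import *
print(delta(.58,-.283,.063,64,[.58,-.035,.063,90]))
```

```text
[np.float64(-24.8), np.float64(0.0), -0.0, 26]
```

>>> {"name": "move_arm", "arguments": {
  "commands": [
    [[0,0,0,0,0,0,0.8],[0,0,0,0,0,0,1],[0,0,0,0,0,0,1],[0,0,0,0,0,0,1],[0,0,-2,0,0,0,1],[0,0,-5,0,0,0,1],[0,0,-7.5,0,0,0,1],[-24.8,0,-7.5,0,0,26,1],[-24.8,0,-7.5,0,0,26,1],[-24.8,0,-7.5,0,0,26,1],[-24.8,0,-7.5,0,0,26,1],[-24.8,0,-7.5,0,0,26,1],[-24.8,0,-7.5,0,0,26,1],[-24.8,0,-7.5,0,0,26,1]]
  ]
}}

```text
clock: 35.72
ee_pos: [0.5789, -0.2816, 0.0676]
tool_rot: [-3.141, -0.0, 1.118]
contact_force: [-0.1, 1.0, -0.2]
gripper_width: 0.085
```

Run:
```python
from h import *
f=grab("top"); s=grab("side")
st=arm.sense(); print(st["ee_pos"],np.degrees(st["tool_rot"][2]),st["contact_force"],st["gripper_width"],st["clock"])
for o in bright(f): print(*o)
t,S,V=prof(f,(.579,-.05),0,.043,half=.05)
for i in range(0,101): print(f"{(-.05+t[i])*1000:.0f}:{S[i]}/{V[i]}",end=" ")
b=cv2.resize(s["pixels"][150:230,250:350,::-1],None,fx=5,fy=5,interpolation=2); cv2.imwrite("pics/p4.png",b)
```

```text
[ 0.57899526 -0.28169245  0.06769745] 64.04651915267986 [ 0.23118342  0.28229475 -0.28310431] 0.0851855887444276 35.825
[502.5 293.5] [ 0.2539 -0.7103] -1.6 [np.float64(0.0435), np.float64(0.0789)]
[208.1 165.5] [0.5776 0.0593] -80.5 [np.float64(0.0452), np.float64(0.0602)]
[119.  137.5] [0.6509 0.3026] 48.9 [np.float64(0.0241), np.float64(0.0849)]
[282.  104.5] [ 0.7458 -0.1367] 0.7 [np.float64(0.0594), np.float64(0.0742)]
-100:8/212 -99:8/212 -98:7/212 -97:8/211 -96:8/210 -95:8/210 -94:8/211 -93:7/211 -92:8/212 -91:8/213 -90:8/213 -89:8/212 -88:8/212 -87:8/212 -86:7/211 -85:7/211 -84:8/211 -83:8/210 -82:9/205 -81:9/191 -80:9/177 -79:9/167 -78:10/158 -77:9/149 -76:9/148 -75:9/146 -74:9/146 -73:9/146 -72:9/146 -71:9/154 -70:9/164 -69:10/174 -68:10/183 -67:9/194 -66:12/186 -65:17/166 -64:21/145 -63:16/162 -62:13/180 -61:11/190 -60:11/185 -59:10/177 -58:11/169 -57:10/161 -56:10/152 -55:9/148 -54:9/144 -53:9/141 -52:9/138 -51:10/136 -50:10/148 -49:10/162 -48:9/177 -47:9/190 -46:9/203 -45:9/207 -44:9/209 -43:8/211 -42:8/211 -41:8/212 -40:8/212 -39:7/211 -38:7/210 -37:7/210 -36:7/210 -35:7/211 -34:7/211 -33:7/211 -32:7/211 -31:7/211 -30:9/210 -29:8/210 -28:8/210 -27:8/210 -26:9/210 -25:8/209 -24:9/199 -23:9/183 -22:9/165 -21:10/157 -20:10/150 -19:11/144 -18:11/143 -17:9/142 -16:9/139 -15:9/135 -14:9/137 -13:9/161 -12:9/183 -11:11/184 -10:16/160 -9:28/137 -8:47/113 -7:75/89 -6:117/72 -5:129/68 -4:144/64 -3:150/61 -2:148/57 -1:147/53 0:140/44
```

View pics/p4.png

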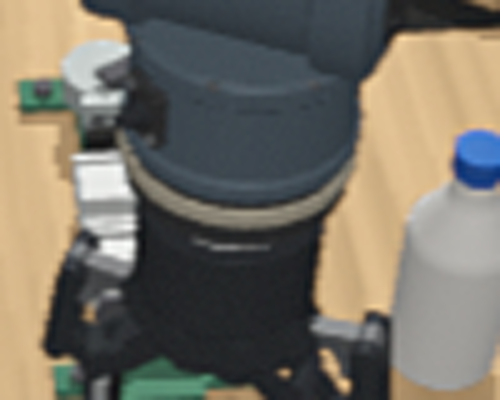

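>>> {"name": "move_arm", "arguments": {
  "commands": [
    [[0,0,3,0,0,0,1],[0,0,6,0,0,0,1],[0,0,8.5,0,0,0,1],[0,0,9.7,0,0,0,1],[0,0,9.7,0,0,0,1],[0,0,9.7,0,0,0,0.5],[0,0,9.7,0,0,0,0.5],[0,0,9.7,0,0,0,0.5],[0,0,9.7,0,0,0,0.5],[0,0,9.7,0,0,0,0.5],[0,0,6,0,0,0,0.5],[0,0,3,0,0,0,0.5],[0,0,0,0,0,0,0.5],[0,0,0,0,0,0,0.5]]
  ]
}}

```text
clock: 37.58
ee_pos: [0.5805, -0.2836, 0.0708]
tool_rot: [3.136, -0.0, 1.116]
contact_force: [0.4, 0.0, -0.5]
gripper_width: 0.0577
```

Run:
```python
from h import *
st=arm.sense(); print(st["ee_pos"],np.degrees(st["tool_rot"][2]),st["contact_force"],st["gripper_width"],st["clock"])
f=grab("top")
for o in bright(f,z=.043,thr=165): print(*o)
print(delta(.58,-.0643,.0,90,[.58,-.283,.0,64]))
```

```text
[ 0.58046522 -0.28364354  0.07079613] 63.95689270048418 [ 0.43062208  0.01243513 -0.50810792] 0.057697677526465894 37.575
[208.7 165.4] [0.5757 0.0552] -77.2 [np.float64(0.0418), np.float64(0.0582)]
[265. 164.] [ 0.5812 -0.0929] 0.7 [np.float64(0.0263), np.float64(0.0582)]
[254. 164.] [ 0.5808 -0.064 ] 0.8 [np.float64(0.0105), np.float64(0.0582)]
[243. 164.] [ 0.5805 -0.035 ] 0.9 [np.float64(0.0264), np.float64(0.0583)]
[118.1 137.8] [0.6468 0.2984] 48.9 [np.float64(0.0198), np.float64(0.0809)]
[275.2 101.2] [ 0.7493 -0.118 ] 13.3 [np.float64(0.0265), np.float64(0.0507)]
[np.float64(19.66), np.float64(-9.59), -0.0, -26]
```

>>> {"name": "move_arm", "arguments": {
  "commands": [
    [[19.7,-9.6,0,0,0,-26,0.5],[19.7,-9.6,0,0,0,-26,0.5],[19.7,-9.6,0,0,0,-26,0.5],[19.7,-9.6,0,0,0,-26,0.5],[19.7,-9.6,0,0,0,-26,0.5],[19.7,-9.6,2,0,0,-26,0.5],[19.7,-9.6,4,0,0,-26,0.5],[19.7,-9.6,5,0,0,-26,0.5],[19.7,-9.6,6,0,0,-26,0.5],[19.7,-9.6,6.8,0,0,-26,0.5],[19.7,-9.6,7.5,0,0,-26,0.5],[19.7,-9.6,7.5,0,0,-26,0.5],[19.7,-9.6,7.5,0,0,-26,0.5]]
  ]
}}

```text
clock: 39.25
ee_pos: [0.5806, -0.0638, -0.0064]
tool_rot: [3.138, 0.0, 1.57]
contact_force: [1.4, -0.9, 8.9]
gripper_width: 0.058
```

>>> {"name": "move_arm", "arguments": {
  "commands": [
    [[0,0,0,0,0,0,0.8],[0,0,0,0,0,0,1],[0,0,0,0,0,0,1],[0,0,0,0,0,0,1],[0,0,-2,0,0,0,1],[0,0,-6,0,0,0,1],[0,0,-12,0,0,0,1],[36,-18,-12,0,0,0,1],[36,-18,-12,0,0,0,1],[36,-18,-12,0,0,0,1],[36,-18,-12,0,0,0,1],[36,-18,-12,0,0,0,1],[36,-18,-12,0,0,0,1],[36,-18,-12,0,0,0,1],[36,-18,-12,0,0,0,1]]
  ]
}}

```text
clock: 41.12
ee_pos: [0.3983, 0.298, 0.1125]
tool_rot: [-3.141, -0.0, 1.573]
contact_force: [0.7, -0.5, 0.1]
gripper_width: 0.0855
```

Run:
```python
from h import *
f=grab("top"); s=grab("side")
st=arm.sense(); print(st["ee_pos"],np.degrees(st["tool_rot"][2]),st["contact_force"],st["clock"])
for thr in (105,150,165):
  print(thr)
  for o in bright(f,z=.043,thr=thr): print(*o)
t,S,V=prof(f,(.579,-.05),0,.043,half=.06)
for i in range(0,121): print(f"{(-.05+t[i])*1000:.0f}:{S[i]}/{V[i]}",end=" ")
a=cv2.resize(f["pixels"][130:200,190:290,::-1],None,fx=4,fy=4,interpolation=2)
b=cv2.resize(s["pixels"][130:225,230:320,::-1],None,fx=4.4,fy=4.4,interpolation=2)
h=max(a.shape[0],b.shape[0]); pad=lambda i:cv2.copyMakeBorder(i,0,h-i.shape[0],0,0,cv2.BORDER_CONSTANT)
cv2.imwrite("pics/p5.png",np.hstack([pad(a),pad(b)]))
# side-view check of web top corners expected for seated (z=.043)
```

```text
[0.3992188  0.2962613  0.11245732] 89.98755010159238 [-0.37700824 -0.27190276  0.98156186] 41.225
105
[502.5 293. ] [ 0.2582 -0.7001] -1.8 [np.float64(0.0428), np.float64(0.065)]
[208.2 165.4] [0.5756 0.0567] -80.5 [np.float64(0.044), np.float64(0.0588)]
[118.5 137.6] [0.6474 0.2973] 48.9 [np.float64(0.0221), np.float64(0.0815)]
[275.  103.5] [ 0.7433 -0.1174] 24.6 [np.float64(0.0426), np.float64(0.0547)]
150
165
[259.9 163.5] [ 0.5822 -0.0794] -2.1 [np.float64(0.0454), np.float64(0.0578)]
-110:8/33 -109:7/37 -108:5/57 -107:9/86 -106:9/114 -105:10/132 -104:9/148 -103:10/160 -102:9/162 -101:11/165 -100:11/165 -99:9/166 -98:9/166 -97:9/165 -96:9/164 -95:9/164 -94:8/164 -93:8/164 -92:9/165 -91:9/166 -90:11/166 -89:9/166 -88:9/165 -87:9/165 -86:9/165 -85:8/164 -84:9/163 -83:9/162 -82:10/157 -81:9/148 -80:9/137 -79:9/140 -78:9/147 -77:10/154 -76:10/158 -75:10/161 -74:11/163 -73:9/163 -72:9/164 -71:9/165 -70:9/165 -69:8/166 -68:9/165 -67:9/165 -66:9/165 -65:9/165 -64:9/165 -63:9/165 -62:9/165 -61:9/165 -60:9/165 -59:9/164 -58:9/164 -57:9/164 -56:9/164 -55:9/163 -54:9/162 -53:9/154 -52:9/136 -51:10/120 -50:10/128 -49:9/139 -48:10/150 -47:10/155 -46:10/161 -45:9/163 -44:9/164 -43:9/164 -42:9/164 -41:8/164 -40:8/164 -39:9/163 -38:8/163 -37:8/163 -36:9/164 -35:9/164 -34:9/165 -33:9/165 -32:9/165 -31:9/164 -30:9/163 -29:9/163 -28:11/164 -27:11/164 -26:11/163 -25:11/163 -24:10/154 -23:11/140 -22:10/125 -21:9/119 -20:9/112 -19:9/108 -18:10/107 -17:10/106 -16:10/104 -15:10/101 -14:10/103 -13:10/121 -12:11/140 -11:11/141 -10:17/121 -9:28/102 -8:48/84 -7:78/66 -6:120/53 -5:139/50 -4:153/46 -3:157/44 -2:152/41 -1:148/38 0:143/31 1:133/23 2:112/16 3:71/15 4:48/14 5:36/14 6:21/14 7:32/15 8:32/15 9:26/15 10:36/16
```

View pics/p5.png

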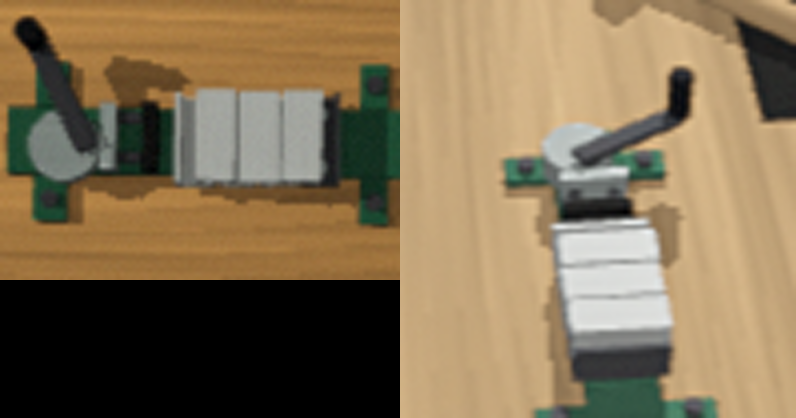

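Picture: all three open-down channels are side by side on the row with their webs level (side view (610,245), (613,280), (617,315)), and the lever is fully open. Before closing up, I'll check the seating heights from the side view and measure the knob angle.

```bash
cat >> h.py <<'E'
def knob(f):
    P=f["pixels"].astype(int); m=(P.sum(2)<55).astype(np.uint8)
    n,l,st,ce=cv2.connectedComponentsWithStats(m[115:200,170:235]); 
    return [(ce[i]+[170,115],st[i,4],cast(f,ce[i]+[170,115],.078)[0,:2].round(4)) for i in range(1,n) if st[i,4]>12]
E
python3 - <<'E'
from h import *
f=grab("top"); s=grab("side")
print(knob(f)); print(cast(f,[197.5,138],.078))
t,S,V=prof(s,(.579,-.06),0,.043,half=.05,along=.02)
for i in range(0,101): print(f"{(-.06+t[i])*1000:.0f}:{V[i]}",end=" ")
# carrier-pad gap in top view at x just below centre, z=.038
print()
t,S,V=prof(f,(.567,.02),0,.036,half=.03,along=.002)
for i in range(len(t)): print(f"{(.02+t[i])*1000:.0f}:{S[i]}/{V[i]}",end=" ")
E
```

```text
[(array([178.74509804, 115.98039216]), np.int32(51), array([0.6979, 0.1303])), (array([197.64705882, 138.58823529]), np.int32(34), array([0.6396, 0.0801])), (array([227.30882353, 164.80882353]), np.int32(68), array([0.573 , 0.0029]))]
[[0.64114528 0.08056111 0.078     ]]
-110:132 -109:132 -108:134 -107:138 -106:149 -105:164 -104:185 -103:202 -102:212 -101:222 -100:222 -99:222 -98:222 -97:221 -96:220 -95:220 -94:219 -93:219 -92:219 -91:220 -90:220 -89:221 -88:221 -87:221 -86:221 -85:221 -84:220 -83:220 -82:219 -81:218 -80:208 -79:198 -78:192 -77:190 -76:191 -75:199 -74:205 -73:214 -72:219 -71:220 -70:221 -69:221 -68:221 -67:220 -66:219 -65:219 -64:220 -63:220 -62:220 -61:220 -60:221 -59:221 -58:222 -57:222 -56:221 -55:220 -54:220 -53:216 -52:210 -51:200 -50:186 -49:182 -48:182 -47:182 -46:193 -45:204 -44:216 -43:220 -42:221 -41:222 -40:222 -39:222 -38:221 -37:220 -36:220 -35:220 -34:220 -33:221 -32:221 -31:222 -30:222 -29:222 -28:223 -27:223 -26:222 -25:222 -24:220 -23:211 -22:200 -21:188 -20:173 -19:169 -18:166 -17:173 -16:184 -15:182 -14:186 -13:171 -12:154 -11:134 -10:104 
-10:14/128 -9:25/110 -8:41/93 -7:64/76 -6:104/59 -5:127/52 -4:143/48 -3:159/44 -2:156/44 -1:151/44 0:150/39 1:148/31 2:144/23 3:113/19 4:64/16 5:18/14 6:20/13 7:39/13 8:39/13 9:39/13 10:36/14 11:18/15 12:17/16 13:28/18 14:19/26 15:15/33 16:13/38 17:12/41 18:17/44 19:18/42 20:19/40 21:21/38 22:21/36 23:23/34 24:16/31 25:17/28 26:20/26 27:9/30 28:15/34 29:18/42 30:16/63 31:19/82 32:16/99 33:16/114 34:14/128 35:15/132 36:15/136 37:17/138 38:17/138 39:17/137 40:18/124 41:19/106 42:22/88 43:21/95 44:19/102 45:18/109 46:16/116 47:15/123 48:14/125 49:15/127 50:16/129
```

All three web joints show the same offset between the two views (about 2.5 mm), so they are level. The lever is at cam ≈ 0.03. Next I'll straddle the knob.

>>> {"name": "move_arm", "arguments": {
  "commands": [
    [[-21.5,24.1,0,0,0,61,0.45],[-21.5,24.1,0,0,0,61,0.45],[-21.5,24.1,0,0,0,61,0.45],[-21.5,24.1,0,0,0,61,0.45],[-21.5,24.1,0,0,0,61,0.45],[-21.5,24.1,0,0,0,61,0.45],[-21.5,24.1,0,0,0,61,0.45],[-21.5,24.1,3,0,0,61,0.45],[-21.5,24.1,5,0,0,61,0.45],[-21.5,24.1,7,0,0,61,0.45],[-21.5,24.1,8.2,0,0,61,0.45],[-21.5,24.1,8.8,0,0,61,0.45],[-21.5,24.1,8.8,0,0,61,0.3],[-21.5,24.1,8.8,0,0,61,0.3],[-21.5,24.1,8.8,0,0,61,0.3]]
  ]
}}

```text
clock: 43.2
ee_pos: [0.6404, 0.0814, 0.025]
tool_rot: [3.141, -0.001, 0.506]
contact_force: [0.3, -0.1, 1.0]
gripper_width: 0.0256
```

Run:
```python
from h import *
st=arm.sense(); print(st["ee_pos"],np.degrees(st["tool_rot"]),st["contact_force"],st["gripper_width"],st["clock"])
a=np.array([.58,.047]); p=[.6413,.0808,0,29]
for ph in list(range(29,120,10))+[114,119,124,129,134,139]:
    r=np.radians(ph); print(ph,*delta(a[0]+.07*np.cos(r),a[1]+.07*np.sin(r),0,ph,p))
```

```text
[0.64038831 0.08135263 0.02503462] [ 1.79982492e+02 -4.15127307e-02  2.89696289e+01] [ 0.29791273 -0.09867852  1.03594789] 0.02555036350768069 43.2
29 -0.0 -0.02 0 0
39 -0.11 -1.23 0 -10
49 -0.42 -2.41 0 -20
59 -0.94 -3.52 0 -30
69 -1.64 -4.52 0 -40
79 -2.5 -5.38 0 -50
89 -3.5 -6.08 0 -60
99 -4.61 -6.59 0 -70
109 -5.78 -6.91 0 -80
119 -7.0 -7.02 0 -90
114 -6.39 -6.99 0 -85
119 -7.0 -7.02 0 -90
124 -7.61 -6.99 0 -95
129 -8.22 -6.91 0 -100
134 -8.81 -6.78 0 -105
139 -9.39 -6.59 0 -110
```

>>> {"name": "move_arm", "arguments": {
  "commands": [
    [[-0.1,-1.2,0,0,0,-10,0.3],[-0.4,-2.4,0,0,0,-20,0.3],[-0.9,-3.5,0,0,0,-30,0.3],[-1.6,-4.5,0,0,0,-40,0.3],[-2.5,-5.4,0,0,0,-50,0.3],[-3.0,-5.75,0,0,0,-55,0.3],[-3.5,-6.1,0,0,0,-60,0.3],[-4.05,-6.35,0,0,0,-65,0.3],[-4.6,-6.6,0,0,0,-70,0.3],[-5.2,-6.75,0,0,0,-75,0.3],[-5.8,-6.9,0,0,0,-80,0.3],[-6.4,-7,0,0,0,-85,0.3],[-6.4,-7,0,0,0,-85,0.3]]
  ]
}}

```text
clock: 44.82
ee_pos: [0.5507, 0.1116, 0.0251]
tool_rot: [3.14, 0.0, 1.989]
contact_force: [2.0, 0.6, 1.6]
gripper_width: 0.0254
```

Run:
```python
from h import *
f=grab("top"); st=arm.sense(); print(st["ee_pos"],st["contact_force"],st["clock"])
for x in (.567,.579,.592):
  t,S,V=prof(f,(x,0),0,.036,half=.045,along=.002)
  print(x,*[f"{t[i]*1000:.0f}:{S[i]}/{V[i]}" for i in range(0,len(t))])
```

```text
[0.55069874 0.11167319 0.02502552] [ 2.14838241 -0.56479859  1.43538601] 44.875
0.567 -45:9/198 -44:9/198 -43:9/198 -42:9/198 -41:9/199 -40:9/199 -39:8/199 -38:9/199 -37:8/199 -36:8/199 -35:8/198 -34:8/198 -33:8/198 -32:9/198 -31:8/197 -30:8/196 -29:10/186 -28:9/169 -27:8/153 -26:9/146 -25:9/138 -24:8/134 -23:8/133 -22:10/133 -21:12/129 -20:13/122 -19:13/115 -18:13/120 -17:12/124 -16:13/119 -15:11/96 -14:10/75 -13:9/57 -12:6/40 -11:10/24 -10:0/19 -9:18/14 -8:39/12 -7:39/13 -6:39/14 -5:24/19 -4:11/27 -3:15/34 -2:15/35 -1:14/36 0:8/36 1:14/37 2:21/38 3:20/37 4:14/36 5:14/35 6:8/36 7:15/36 8:14/37 9:8/36 10:8/36 11:12/44 12:19/54 13:19/64 14:16/81 15:13/97 16:14/105 17:16/108 18:18/111 19:18/111 20:18/111 21:19/109 22:18/100 23:19/91 24:19/90 25:19/95 26:20/101 27:20/102 28:20/104 29:19/105 30:19/105 31:19/105 32:17/105 33:14/105 34:12/106 35:15/105 36:15/103 37:17/102 38:17/103 39:15/103 40:15/103 41:18/102 42:18/102 43:17/103 44:17/104 45:15/105
0.579 -45:8/198 -44:8/198 -43:9/197 -42:9/197 -41:9/197 -40:8/196 -39:8/198 -38:9/199 -37:9/199 -36:9/199 -35:10/198 -34:9/198 -33:8/196 -32:
[... 928 characters left out ...]
28:9/176 -27:10/161 -26:10/150 -25:9/142 -24:8/136 -23:10/134 -22:10/132 -21:12/132 -20:9/135 -19:9/139 -18:8/150 -17:8/166 -16:8/182 -15:8/154 -14:11/121 -13:14/90 -12:13/63 -11:15/36 -10:21/24 -9:26/22 -8:36/20 -7:44/23 -6:51/25 -5:44/29 -4:28/33 -3:19/38 -2:17/42 -1:15/45 0:10/48 1:10/48 2:14/48 3:15/46 4:18/42 5:20/39 6:21/37 7:16/35 8:15/33 9:14/34 10:8/34 11:7/39 12:9/52 13:8/65 14:11/91 15:17/122 16:19/151 17:18/157 18:16/162 19:15/166 20:15/166 21:17/167 22:26/156 23:43/140 24:63/125 25:87/113 26:115/101 27:138/94 28:144/92 29:150/90 30:152/89 31:152/88 32:151/87 33:148/88 34:143/89 35:133/90 36:122/90 37:112/91 38:100/92 39:90/94 40:81/95 41:78/91 42:72/88 43:68/82 44:67/72 45:65/63
```

Contact has just begun: the row's outer edge is at y ≈ -14 mm and the pad-carrier gap is about 17.5 mm. I'll go on by 20° in small steps.

>>> {"name": "move_arm", "arguments": {
  "commands": [
    [[0,-0.35,0,0,0,-3,0.3],[-0.05,-0.75,0,0,0,-6,0.3],[-0.1,-1.1,0,0,0,-9,0.3],[-0.15,-1.45,0,0,0,-12,0.3],[-0.25,-1.8,0,0,0,-15,0.3],[-0.35,-2.15,0,0,0,-18,0.3],[-0.4,-2.4,0,0,0,-20,0.3],[-0.4,-2.4,0,0,0,-20,0.3]]
  ]
}}

```text
clock: 45.88
ee_pos: [0.5312, 0.0984, 0.0252]
tool_rot: [3.14, 0.001, 2.337]
contact_force: [5.2, 0.6, 0.7]
gripper_width: 0.0254
```

Run:
```python
from h import *
f=grab("top"); st=arm.sense(); print(st["ee_pos"],st["contact_force"],st["clock"])
for x in (.567,.579,.592):
  t,S,V=prof(f,(x,-.005),0,.036,half=.025,along=.002)
  print(x,*[f"{t[i]*1000-5:.0f}:{S[i]}/{V[i]}" for i in range(0,len(t))])
```

```text
[0.53114291 0.09843487 0.02513849] [5.79331407 1.4499426  1.46215218] 45.925
0.567 -30:9/196 -29:10/186 -28:8/170 -27:7/154 -26:7/147 -25:9/141 -24:9/136 -23:9/135 -22:11/134 -21:12/133 -20:12/132 -19:10/131 -18:10/151 -17:10/170 -16:10/174 -15:11/145 -14:11/117 -13:11/88 -12:12/61 -11:15/35 -10:18/29 -9:23/22 -8:38/20 -7:23/22 -6:11/24 -5:8/30 -4:7/39 -3:6/46 -2:12/44 -1:18/42 0:26/40 1:14/37 2:15/35 3:8/35 4:14/36 5:14/38 6:12/43 7:16/48 8:15/66 9:13/97 10:14/126 11:14/141 12:15/153 13:16/163 14:15/166 15:17/169 16:15/173 17:13/178 18:11/183 19:13/178 20:14/172
0.579 -30:9/198 -29:8/191 -28:9/174 -27:10/157 -26:10/148 -25:9/141 -24:8/135 -23:8/133 -22:8/131 -21:8/129 -20:8/126 -19:8/123 -18:9/141 -17:9/164 -16:10/179 -15:12/151 -14:12/123 -13:13/95 -12:11/67 -11:13/40 -10:9/30 -9:11/24 -8:13/20 -7:12/23 -6:10/26 -5:54/33 -4:103/43 -3:132/52 -2:137/56 -1:141/58 0:143/60 1:149/59 2:152/59 3:153/58 4:152/58 5:149/58 6:111/62 7:76/67 8:45/79 9:28/111 10:18/142 11:16/157 12:16/162 13:15/168 14:15/167 15:15/166 16:16/163 17:16/157 18:16/151 19:17/149 20:18/148
0.592 -30:8/198 -29:8/194 -28:9/178 -27:9/162 -26:9/150 -25:11/142 -24:11/135 -23:11/134 -22:10/133 -21:10/134 -20:9/138 -19:9/142 -18:10/153 -17:9/168 -16:10/184 -15:10/155 -14:10/122 -13:11/91 -12:16/65 -11:26/39 -10:29/26 -9:24/23 -8:28/20 -7:22/22 -6:20/25 -5:17/29 -4:8/33 -3:15/38 -2:16/39 -1:12/38 0:7/37 1:7/36 2:7/36 3:14/35 4:15/34 5:15/34 6:19/40 7:21/49 8:22/58 9:16/94 10:17/132 11:16/158 12:16/163 13:15/168 14:15/169 15:15/168 16:15/167 17:20/162 18:28/157 19:38/147 20:57/129
```

The pad-carrier gap is down by about 4–5 mm and the row edge has stopped moving, so that's half way. Next I'll let go of the knob, retreat and check.

>>> {"name": "move_arm", "arguments": {
  "commands": [
    [[0,0,0,0,0,0,0.45],[0,0,0,0,0,0,0.45],[0,0,-3,0,0,0,0.45],[0,0,-7,0,0,0,0.45],[0,0,-11,0,0,0,0.45],[23.4,4.5,-11,0,0,0,0.45],[23.4,4.5,-11,0,0,0,0.45],[23.4,4.5,-11,0,0,0,0.45],[23.4,4.5,-11,0,0,0,0.45],[23.4,4.5,-11,0,0,0,0.45],[23.4,4.5,-11,0,0,0,0.45],[23.4,4.5,-11,0,0,0,0.45]]
  ]
}}

```text
clock: 47.42
ee_pos: [0.4004, 0.297, 0.1344]
tool_rot: [-3.141, 0.0, 2.336]
contact_force: [0.2, -0.6, 0.0]
gripper_width: 0.0384
```

Run:
```python
from h import *
f=grab("top"); s=grab("side"); st=arm.sense(); print(st["ee_pos"],st["contact_force"],st["clock"])
for x in (.57,.579,.588):
  t,S,V=prof(f,(x,-.05),0,.04,half=.07,along=.003)
  print(x,*[f"{t[i]*1000-50:.0f}:{S[i]}/{V[i]}" for i in range(0,len(t))])
print(knob(f))
a=cv2.resize(f["pixels"][140:195,180:290,::-1],None,fx=4,fy=4,interpolation=2)
b=cv2.resize(s["pixels"][130:225,230:310,::-1],None,fx=4.4,fy=4.4,interpolation=2)
h=max(a.shape[0],b.shape[0]); pad=lambda i:cv2.copyMakeBorder(i,0,h-i.shape[0],0,0,cv2.BORDER_CONSTANT)
cv2.imwrite("pics/p6.png",np.hstack([pad(a),pad(b)]))
t,S,V=prof(s,(.579,-.06),0,.043,half=.05,along=.02); print(*[f"{t[i]*1000-60:.0f}:{V[i]}" for i in range(len(t))])
```

```text
[0.4003756  0.2970168  0.13444203] [ 0.34419675 -0.94648299 -0.8256467 ] 47.525
0.57 -120:119/46 -119:102/47 -118:68/45 -117:29/44 -116:19/41 -115:14/37 -114:15/34 -113:9/31 -112:9/29 -111:9/30 -110:8/34 -109:13/38 -108:8/62 -107:8/91 -106:9/118 -105:10/136 -104:10/153 -103:10/161 -102:8/162 -101:8/164 -100:8/164 -99:8/165 -98:9/165 -97:9/164 -96:9/163 -95:9/163 -94:8/163 -93:8/164 -92:8/164 -91:8/164 -90:9/164 -89:9/164 -88:9/164 -87:9/164 -86:9/164 -85:9/164 -84:9/163 -83:9/163 -82:9/162 -81:10/161 -80:10/160 -79:10/161 -78:8/162 -77:8/162 -76:9/163 -75:9/163 -74:9/163 -73:9/164 -72:9/165 -71:9/164 -70:9/164 -69:9/164 -68:9/164 -67:11/164 -66:9/164 -65:9/164 -64:8/164 -63:9/164 -62:9/164 -61:9/164 -60:9/164 -59:9/164 -58:9/163 -57:9/162 -56:8/160 -55:8/153 -54:10/146 -53:10/146 -52:10/151 -51:10/156 -50:8/159 -49:9/162 -48:9/164 -47:8/164 -46:8/164 -45:8/163 -44:9/163 -43:9/163 -42:9/163 -41:9/163 -40:9/164 -39:9/164 -38:9/165 -37:11/165 -36:11/165 -35:11/165 -34:9/164 -33:8/163 -32:8/163 -31:9/163 -30:11/163 -29:10/150 -28:10/135 -27:10/122 -26:9/117 -25:9/112 -24:9/109 -23:10/107
[... 3614 characters left out ...]
21 -97:220 -96:219 -95:219 -94:218 -93:218 -92:218 -91:219 -90:219 -89:219 -88:219 -87:219 -86:219 -85:219 -84:219 -83:218 -82:218 -81:218 -80:218 -79:218 -78:217 -77:217 -76:217 -75:218 -74:218 -73:219 -72:219 -71:219 -70:219 -69:219 -68:219 -67:218 -66:219 -65:219 -64:220 -63:220 -62:220 -61:220 -60:220 -59:219 -58:219 -57:219 -56:218 -55:217 -54:216 -53:214 -52:213 -51:214 -50:216 -49:217 -48:218 -47:219 -46:220 -45:220 -44:220 -43:220 -42:220 -41:219 -40:219 -39:219 -38:220 -37:220 -36:221 -35:221 -34:221 -33:221 -32:222 -31:221 -30:221 -29:219 -28:211 -27:201 -26:189 -25:173 -24:165 -23:166 -22:176 -21:188 -20:202 -19:182 -18:164 -17:149 -16:121 -15:96 -14:75 -13:55 -12:45 -11:43 -10:41
```

Final numbers agree:
- **Open-down centres:** 12, 38.5 and 65 mm from the fixed channel, with no gaps.
- **Row edge:** at 91 mm.
- **Cam:** about 1.84 rad, which puts the pad 4–5 mm in.
- **Arm:** clear of everything.

I'm handing in.

Run:
```python
from h import *
f=grab("top")
for x0,n in ((-.0934,"d1"),(-.067,"d2"),(-.0407,"d3")):
  t,S,V=prof(f,(.579,x0),0,.043,half=.04,along=.006,across=False); m=np.where(S<75)[0]; print(n,m.min()-40,m.max()-40)
arm.hand_in()
```

```text
d1 -29 33
d2 -30 32
d3 -30 34
the job is handed in; nothing more can be done
```

The bundle is made up and clamped, and I handed the job in at about 48 s of the 210 s. The hand-in reports no verdict.

**What I did:**
- I swung the cam lever fully open, to about 0.03 rad.
- I laid the three aluminium open-up channels beside the fixed one.
- I seated one open-down channel over each of the three joints.
- I turned the lever to about 1.84 rad, let go and moved the arm clear.

**Last checks (camera images):**
- **Open-down channels:** their centres are about 12, 38.5 and 65 mm from the fixed channel, against 13, 39 and 65 mm for a tight row. Before closing, all three tops were level with each other in the side view.
- **Open-up row:** its outer edge is at about 91 mm, as a tight row should be. No gaps between the open-down tops were left. I did not measure the open-up positions one by one after closing.
- **End alignment:** the open-down ends are about 2 mm from line. The open-up ones measured within about 1 mm when placed.
- **Pad:** two estimates put it 4 to 5 mm pressed in. Neither the lever angle nor the gap measurement suggests it came near its stop.
- **Other items:** I never touched the glue, tin or hammer.

**Disagreements and failures:**
- The real fingertips were about 32 to 46 mm above the reported tool position, so I set all heights by pictures and by closing on parts.
- The gripper opening read 2 to 3 mm too small.
- The side camera showed a steady offset of about 2.5 mm against the top camera.
- I had used all 16 pictures, so the final state was checked by numbers only.

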